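# Chuck a seal matrix in the imaging stand and run it under the camera

### The arm

A 6-joint arm with a two-finger parallel gripper is mounted at the origin on the work surface; the furniture and walls round the work are solid. World frame = base frame: x ahead of the robot, y to its left, z up, the work surface at z = 0. Lengths are in mm, angles in rad, forces in N, time in s.
With the tool pointing down it reaches from about 325 to 775 mm from the base axis. Payload 9.3 kg.
Tool frame: the origin (TCP) lies midway between the tips of the shut fingers; the grasp point (between the pads) lies 19 mm behind it; z points along the fingers, y is the direction in which the jaws open and shut (so a half turn about z gives the same grasp; the last joint's range is limited). The gripper opens to 85 mm and grips with 20 to 120 N. Pads are 22 mm wide; open, the fingers measure 114 mm over their backs; the gripper's body (76 mm by 85 mm) begins 54 mm behind the grasp point. The pads swing forward as they close: fully open they stand 13 mm farther back than shut.
Start: joints at [1.035, 0.259, 0.021, 1.334, 0, 1.418], TCP at [205.437, 510.189, 231.279] pointing down, gripper open.
Joint ranges: [-3.04, 3.04], [-0.91, 1.82], [-1.04, 1.36], [-1.92, 1.95], [-1.52, 1.45], [-3.14, 3.14]. Speed limits (rad/s): [2.22, 2.22, 2.79, 3.14, 3.14, 3.14].

### API

Orientations are given as a unit quaternion [w, x, y, z].
In Python, from plant import r gives the robot as it stands.
- The arm moves only by the tool move_arm, never from a script. Its argument "targets" is a list of rows, each an object with "jaw": the opening, from 0 (shut) to 1 (fully open); "linear": the shift along the tool's x, y, z in mm, a list of three; "turn": the turn, a rotation vector about the tool's x, y, z in degrees, a list of three. A call has 1 to 8 rows; each row shifts and turns the pose as measured when the row begins, along the tool's axes as they then stand; what a row does not reach is not made up. A row lasts 1/12 s, in which the tool goes at most 41.7 mm and 7.16 degrees, less where a joint would pass 70% of its speed; a pose out of reach is approached as far as the arm can. A call is refused whole if a number of a shift passes 41.7 or a number of a turn 7.16, either way. A call with a gripper value outside its range is refused whole. The fingers move at their own pace and stop on an object; "newtons" is the grip in N (left out, the last holds). Time passes only in rows, so rows that do not move let the fingers close. It gives the time, the measured TCP pose, the force and the opening at its end, in the units of the state.
- r.observe(): the state, without advancing time (a new reading comes with each control period).
- r.read_camera(name): name is "side" or "top"; returns a dict with "color" (420x560x3 uint8, blue, green, red), "K" (3x3 intrinsics, pixels), "k1" (the pictures are not rectified: a ray, as slopes to the right and down, at radius r is drawn at 1 + k1 r^2 times it, then the intrinsics apply), "rvec" (rotation vector, rad) and "tvec" (3), from world to camera coordinates, as OpenCV has them. Camera axes: x right, y down, z forward; pixel columns grow to the right and rows downward; lengths in mm; the calibration is good to about 2 mm. A picture is of the moment at which its call begins. There is no depth.
- r.job_done(): hands the job in, once; it reports no verdict.
The state is a dict: "t": time; "q": joint angles; "joint_vel": joint speeds; "effort": joint torques, N m; "position": TCP position; "eef_rot": TCP orientation; "ft_force": force on the tool from outside, world axes, zero at the start; "moment": the same for the moment, N m; "opening": finger opening in mm.
Only numpy, scipy, OpenCV 4.12 (cv2) and the standard library are available. Lean on these libraries where they do the work, as an engineer would, in place of code of your own. Each camera call takes 0.05 s, during which the arm holds its last target.

### The job

Get the brass seal matrix ready for its photograph: take it out of the tray and set it down, without dropping it, on the chuck of the imaging stand between the open jaws, engraved face up as it stands now. Swing the chuck's red-handled lever clockwise until the three jaws hold the seal firmly, and only then push the carriage by its black post all the way home under the camera head, so that the seal stays clamped upright. Leave the steel seal where it stands in the tray.

Things in the scene. Friction and masses are not known exactly. Their poses are not given: they have to be found in the camera images.
- brass_seal: Seal matrix to be photographed: yellow brass, round, 76 mm tall, 0.25 to 0.4 kg, standing engraved face up in the tray. Origin: centre of its flat underside; z up its axis. From below: foot 36 mm in diameter, 14 mm high; stem 18 to 25 mm thick up to 56 mm; die disc 46 mm in diameter from 64 to 76 mm, whose smooth rim can be taken from above. Its yaw does not matter.
- steel_seal: Another seal matrix, to be left where it stands: grey steel foot and die, dark wooden handle, 76 mm tall, die 44 mm in diameter. Origin: centre of its underside. The two seals stand about 90 to 120 mm apart in the tray, either one in either place.
- tray: Low dark wooden tray with a dark green lining, 100 x 200 x 16 mm, fixed. Origin: centre of its underside; its y axis runs along its length. The lining, on which both seals stand, is 7 mm above the table; the rim is 16 mm above it.
- stand: Imaging stand, fixed: dark steel base 112 x 430 mm with two rails and a sliding carriage; a column (345 mm tall, 105 mm to the +x side of the track's middle line, away from the robot) holds a grey camera head out over the track. Origin: on the table under the middle line; y runs along the track. The carriage starts at the +y end and travels 160 mm towards the stand's -y.
- lens_axis (a point): Point on the lens axis under the white ring lamp (76 mm in diameter), 150 mm above the table; the camera head above it is 84 mm along the track and 62 mm across, up to 271 mm high. It stands between tray and chuck: carry the seal round its near side. The chuck axis comes under it when the carriage is fully home, the clamped seal about 31 mm below the lamp.
- carriage (a joint): Travel of the carriage in m: 0 at the loading position, where it starts against its stop; 0.160 fully home against the other stop, under the camera head (0.154 or more counts as home). It slides along the stand's -y with about 4 N of friction and stays where it is left.
- chuck_seat (a point): Centre of the chuck's flat steel top (100 mm in diameter), on the chuck axis, 44 mm above the table; rides on the carriage. The seal's foot stands on it between the jaws, which rise 22 mm above it. At the start 48 to 52 mm is free between the jaws, so the 36 mm foot may be set down up to 5 mm off centre; the closing jaws pull it to the middle.
- sleeve (a joint): Turn of the chuck's sleeve in rad: 0 = jaws fully open, growing clockwise seen from above, stop at 1.6 (empty chuck). Starts at 0 to 0.25. Each jaw moves in 6.8 mm per rad: they meet the seal's foot at about 1.18, where resistance rises steeply. 3 N at the lever's handle turns it freely, 8 to 20 N is firm. Friction keeps it clamped when let go, at about 1.22.
- lever_knob (a point): Grip point on the axis of the lever's upright round red handle (18 mm in diameter, 22 mm near the top, 50 mm tall), 14 mm below its top, 76 mm above the table, 110 mm from the chuck axis. At sleeve = 0 it lies, from the chuck axis, 35 degrees from the stand's -x towards -y (camera end); closing swings it past -x towards +y, pressing the carriage on its loading stop.
- push_post (a point): Grip point on the axis of the carriage's upright round black post (18 mm in diameter, 22 mm near the top, 52 mm tall), 14 mm below its top, 80 mm above the table. It stands on the carriage 145 mm from the chuck axis towards the stand's +y, the end away from the camera head.
- jaw_a: one of the three coupled chuck jaws: steel, 15 mm wide, 22 mm tall, with a white nylon inner face 19 mm wide. Origin: on the chuck axis at seat height while fully open, shifting inward with the jaw; x points outward through the jaw, whose inner face is at x = 26 mm in this frame.
- jaw_b: another of the three coupled chuck jaws: steel, 15 mm wide, 22 mm tall, with a white nylon inner face 19 mm wide. Origin: on the chuck axis at seat height while fully open, shifting inward with the jaw; x points outward through the jaw, whose inner face is at x = 26 mm in this frame.
- jaw_c: the third of the three coupled chuck jaws: steel, 15 mm wide, 22 mm tall, with a white nylon inner face 19 mm wide. Origin: on the chuck axis at seat height while fully open, shifting inward with the jaw; x points outward through the jaw, whose inner face is at x = 26 mm in this frame.
Not all that is in view belongs to the job. Of the things that look like the brass_seal, the smaller one is meant. Leave any green look-alike of the steel_seal alone.

How it is judged (in metres and radians):
On the way, in this order (a step that is already met when the one before it is completed fails the run):
1. the brass seal stands upright on the chuck between the jaws, let go, with the carriage still at the loading end (z of brass_seal in the frame of chuck_seat between -0.003 and 0.003 m and angle between brass_seal's own z axis and vertical below 0.06 rad and value of joint carriage below 0.02 m and horizontal distance between brass_seal and chuck_seat below 0.011 m and contact force between the fingers and brass_seal below 0.2 N), for 0.2 s.
2. all three jaws grip the seal, centred and upright, with the carriage still at the loading end (z of brass_seal in the frame of chuck_seat between -0.003 and 0.003 m and angle between brass_seal's own z axis and vertical below 0.06 rad and horizontal distance between brass_seal and chuck_seat below 0.003 m and value of joint carriage below 0.02 m and contact force between each of jaw_a, jaw_b, jaw_c and brass_seal above 4 N), for 0.2 s.
At the end, for the whole second after the job is handed in: Carriage home (0.154 m or more) and at rest; brass seal face up on the chuck seat (3 mm), upright within 0.06 rad, within 3 mm of the chuck axis, each jaw pressing on it with over 4 N; steel seal upright (0.1 rad) within 20 mm of where it began (z of brass_seal in the frame of chuck_seat between -0.003 and 0.003 m and angle between brass_seal's own z axis and vertical below 0.06 rad and horizontal distance between brass_seal and chuck_seat below 0.003 m and contact force between each of jaw_a, jaw_b, jaw_c and brass_seal above 4 N and distance of steel_seal from where it was at the start of the episode below 0.02 m and angle between steel_seal's own z axis and vertical below 0.1 rad and value of joint carriage above 0.154 m and velocity of joint carriage below 0.01 m/s); the robot touches nothing.
It fails at once if the brass seal is dropped (moves faster than 0.6 m/s while nothing holds it) (linear speed of brass_seal above 0.6 m/s and contact force between the fingers and brass_seal below 0.1 N).
It fails at once if the steel seal is knocked over or carried off (angle between steel_seal's own z axis and vertical above 0.5 rad or distance of steel_seal from where it was at the start of the episode above 0.04 m).
It also fails if it takes over 72 s, if anything falls off the work surface, if the arm or the gripper's body presses on something with over 40 N, if the wrist force passes 120 N, or if a joint passes its speed limit or range.

## Working session

There is one attempt and no reset: what is moved stays moved. The work goes in short steps, Python scripts to look and compute and a tool call to move; the robot and the scene stay as the last step left them, time stands still between calls to the robot, and variables do not carry over. Pictures are saved under pics/ and viewed, and the job is handed in when it is done.

Besides the shell and the picture viewer there is one more tool, called after ">>>" as a command line: name --argument value ..., lists and objects as JSON in quotes. move_arm: Moves the arm, as the interface text tells. Its arguments: {"type":"object","properties":{"targets":{"type":"array","items":{"type":"object","properties":{"jaw":{"type":"number"},"linear":{"type":"array","items":{"type":"number"}},"turn":{"type":"array","items":{"type":"number"}}}}},"newtons":{"type":"number"}},"required":["targets"]}

```bash
mkdir -p pics; ls
cat > h.py <<'E'
import numpy as np, cv2
from plant import r
def cam(n):
    c=r.read_camera(n); return c
def ray(c,u,v):
    K=np.array(c["K"],float);k1=c["k1"]
    x=(u-K[0,2])/K[0,0];y=(v-K[1,2])/K[1,1]
    rd=np.hypot(x,y);s=rd
    for _ in range(30): s=rd/(1+k1*s*s)
    f=s/rd if rd>0 else 1
    R=cv2.Rodrigues(np.array(c["rvec"],float))[0];t=np.array(c["tvec"],float).ravel()
    d=R.T@np.array([x*f,y*f,1]);return -R.T@t,d/np.linalg.norm(d)
def onz(c,u,v,z):
    o,d=ray(c,u,v);return o+d*(z-o[2])/d[2]
def proj(c,p):
    R=cv2.Rodrigues(np.array(c["rvec"],float))[0];t=np.array(c["tvec"],float).ravel()
    q=R@np.array(p,float)+t;x,y=q[:2]/q[2];f=1+c["k1"]*(x*x+y*y);K=np.array(c["K"])
    return np.array([K[0,0]*x*f+K[0,2],K[1,1]*y*f+K[1,2]])
def two(ca,pa,cb,pb):
    o1,d1=ray(ca,*pa);o2,d2=ray(cb,*pb)
    A=np.stack([d1,-d2],1);s=np.linalg.lstsq(A,o2-o1,rcond=None)[0]
    a,b=o1+s[0]*d1,o2+s[1]*d2;return (a+b)/2,np.linalg.norm(a-b)
E
python3 - <<'E'
from h import *
for n in("side","top"):
    c=cam(n);cv2.imwrite(f"pics/{n}0.png",c["color"]);o,d=ray(c,280,210);print(n,o,d,c["k1"],np.array(c["K"])[0,0])
print(r.observe())
E
```

```text
pics
side [  247.68841218 -1011.00874099   905.01278667] [ 0.16108683  0.74906202 -0.64261741] 0.026363958983148677 411.4426375392705
top [ 308.17953483  -87.81798954 1377.60759034] [ 0.1315213   0.00394159 -0.99130551] -0.10475692027965891 517.6375454310704
{'t': 0.1, 'q': array([ 1.03541727e+00,  2.59149215e-01,  2.08711565e-02,  1.33366369e+00,
       -1.42359059e-05,  1.41819880e+00]), 'joint_vel': array([-5.45445397e-04, -1.28225914e-03,  2.42345591e-03,  2.81516316e-06,
        5.81196993e-04, -3.66936945e-04]), 'effort': array([ 3.70765323e-03, -5.56695700e+01,  3.45069802e+01,  1.17474049e-02,
       -2.16771527e-04,  1.46715331e-05]), 'position': array([205.3190935 , 510.00091966, 230.73255377]), 'eef_rot': array([-1.86441958e-04,  1.90224413e-01,  9.81740467e-01, -5.41558578e-04]), 'ft_force': array([-0.64197299,  0.0264126 , -1.33061564]), 'moment': array([-0.01514254,  0.01016646, -0.02566529]), 'opening': 85.66437248478813}
```

View pics/top0.png

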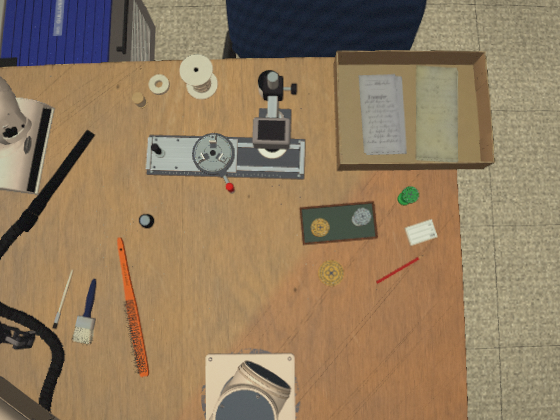

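View pics/side0.png

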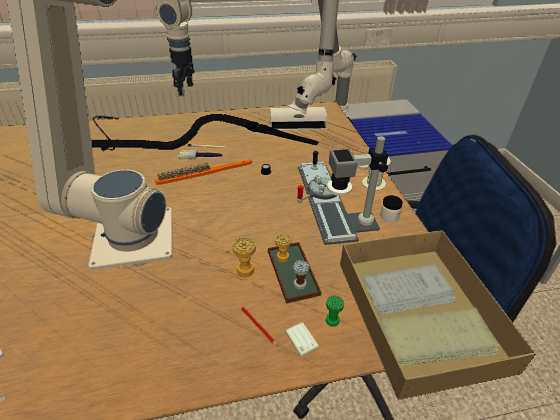

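The top view shows a brass seal in the tray at (319,228), a steel seal at (361,216), the chuck at (212,154), the red knob at (230,187) and the black post at (155,149). Possible confusions: the larger brass look-alike outside the tray at top (331,272) / side (244,255), and the green one at top (408,196) / side (334,308). I choose the smaller brass in the tray, side (283,247). Next I check it in a crop and measure.

Run:
```python
from h import *
ct=cam("top");cs=cam("side")
a=cv2.resize(ct["color"][120:300,130:400],None,fx=2.9,fy=2.9,interpolation=cv2.INTER_CUBIC);cv2.imwrite("pics/topcrop.png",a)
b=cv2.resize(cs["color"][130:310,220:420],None,fx=3.2,fy=3.2,interpolation=cv2.INTER_CUBIC);cv2.imwrite("pics/sidecrop.png",b)
for c,n in((ct,"top"),(cs,"side")):
    hsv=cv2.cvtColor(c["color"],cv2.COLOR_BGR2HSV)
    for nm,lo,hi in(("yellow",(15,110,90),(32,255,255)),("red",(0,190,90),(5,255,255)),("red2",(174,180,90),(180,255,255))):
        m=cv2.inRange(hsv,lo,hi);k,l,s,ce=cv2.connectedComponentsWithStats(m)
        for i in range(1,k):
            if 30<s[i,4]<3000: print(n,nm,s[i],ce[i].round(1))
for z,p in((83,(319.5,228)),(83,(361.5,216)),(44,(212.5,154)),(90,(230,187)),(94,(155.5,149))): print(p,onz(ct,*p,z).round(1))
```

```text
top yellow [ 473   53   20  109 1284] [482.9 109.5]
top yellow [397 184  22  14  33] [407.7 188.6]
top yellow [311 218  19  19 256] [319.4 227.2]
top yellow [111 267  11  16  60] [116.4 274.4]
top yellow [316 307  15  22  55] [323.5 316.9]
top yellow [122 320  10  32 101] [127.3 334.7]
top yellow [ 79 330  22  34 190] [ 88.3 348.5]
top yellow [346 332  14  11  43] [352.4 336.6]
top yellow [ 31 336  20  33 405] [ 40.3 351.9]
top yellow [311 344  10  23  63] [316.3 353.2]
top yellow [305 359  11  13  43] [310.  365.5]
top yellow [ 87 360  25  30 312] [100.1 374.7]
top yellow [115 362  11  25 137] [120.5 371.9]
top yellow [320 363  15  11  35] [326.6 368.5]
top yellow [295 373  22  31 173] [303.9 391.9]
top yellow [ 22 384  17  19 140] [ 30.7 392.6]
top yellow [ 50 385  23  35 293] [ 61.7 407.2]
top yellow [325 386   7  14  33] [327.8 392.4]
top yellow [329 386  10  17  43] [333.3 395.3]
top yellow [300 399  29  21 158] [314.7 409.1]
top yellow [ 74 406  11  14  57] [ 78.8 414.6]
top red [226 183   7   8  46] [229.2 186.7]
top red [377 258  41  25  64] [396.2 270.8]
side yellow [340 168  29  45 737] [355.9 192.8]
side red [298 185   5  14  57] [299.7 191.6]
side red [242 308  32  34 132] [257.5 324.5]
(319.5, 228) [ 433.1 -181.3   83. ]
(361.5, 216) [ 462.1 -288.1   83. ]
(212.5, 154) [636.9  94.3  44. ]
(230, 187) [539.3  43.   90. ]
(155.5, 149) [640.4 234.7  94. ]
```

View pics/topcrop.png

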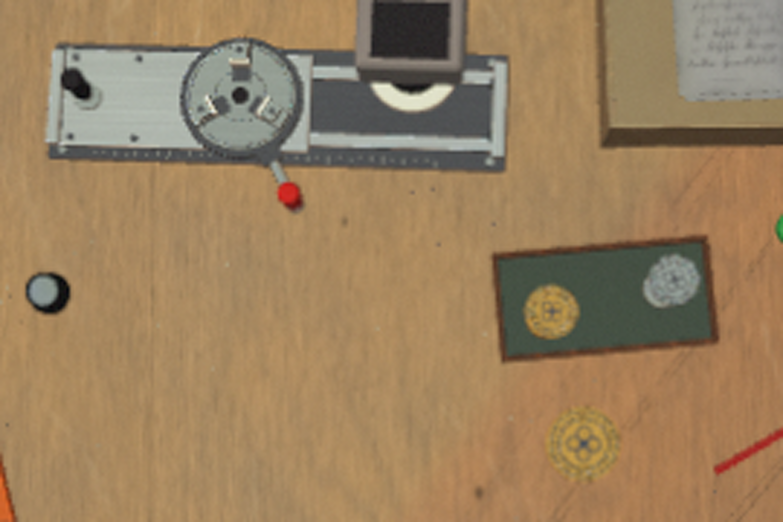

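View pics/sidecrop.png

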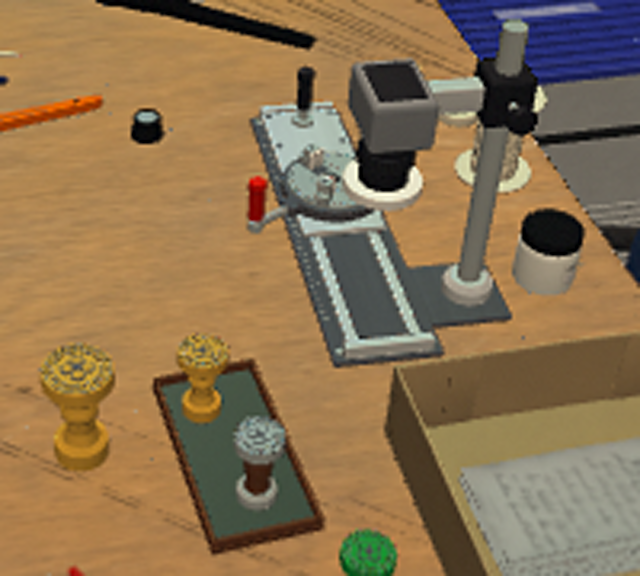

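The crops confirm it: brass seal with the smaller die in the tray, centre about (320,227), and a grey die on a wooden handle next to it. The chuck's bore is at about (212.8,152.8).

Run:
```python
from h import *
ct=cam("top");cs=cam("side")
S=lambda x,y:(220+x/3.2-.3,130+y/3.2-.3)
T=lambda x,y:(130+x/2.9-.3,120+y/2.9-.3)
P=lambda n,c,p,z:print(n,np.round(p,1),onz(c,*p,z).round(1))
for z in (76,83): P("brass",ct,T(551,311),z)
P("brass side disc top",cs,S(203,350),83)
print("tri brass",two(ct,T(551,311),cs,S(203,350)))
P("steel",ct,T(671,279),83)
P("bore",ct,T(240,95),44)
P("chuck disc",ct,T(241,97),44)
P("post top",ct,T(70,77),94);P("post base",ct,T(90,96),44)
print("post tri",two(ct,T(70,77),cs,S(306,70)))
P("post side",cs,S(306,70),94)
P("knob top",ct,T(288,192),90);P("knob side",cs,S(257,180),90)
print("knob tri",two(ct,T(288,192),cs,S(257,180)))
for q in((47,150),(505,170),(57,44),(508,58)): P("base corner",ct,T(*q),12)
ps=[onz(ct,*T(*q),15)for q in((494,254),(706,236),(717,341),(505,361))]
print(np.round(ps,1),np.mean(ps,0))
```

```text
brass [319.7 226.9] [ 436.4 -182.4   76. ]
brass [319.7 226.9] [ 435.7 -181.9   83. ]
brass side disc top [283.1 239.1] [ 436.5 -181.4   83. ]
tri brass (array([ 436.02861014, -181.90095547,   83.53013346]), np.float64(0.6899721155439111))
steel [361.1 215.9] [ 462.3 -287.    83. ]
bore [212.5 152.5] [641.1  94.5  44. ]
chuck disc [212.8 153.1] [639.2  93.5  44. ]
post top [153.8 146.3] [647.8 239.2  94. ]
post base [160.7 152.8] [642.7 232.9  44. ]
post tri (array([647.50374384, 239.05321574,  94.71958069]), np.float64(0.19610378610277077))
post side [315.3 151.6] [647.8 240.1  94. ]
knob top [229.  185.9] [542.1  45.5  90. ]
knob side [300. 186.] [542.3  48.2  90. ]
knob tri (array([541.62257147,  45.32662148,  92.1929854 ]), np.float64(0.24850233169006275))
base corner [145.9 171.4] [599.7 280.3  12. ]
base corner [303.8 178.3] [ 574.3 -147.4   12. ]
base corner [149.4 134.9] [701.9 273.4  12. ]
base corner [304.9 139.7] [ 680.9 -152.2   12. ]
[[ 495.6 -135.7   15. ]
 [ 509.8 -331.1   15. ]
 [ 412.9 -337.8   15. ]
 [ 397.4 -144.1   15. ]] [ 453.91550181 -237.17888843   15.        ]
```

```bash
cat >> h.py <<'E'
from scipy.spatial.transform import Rotation as Ro
def st(): 
    o=r.observe();q=o["eef_rot"];R=Ro.from_quat([q[1],q[2],q[3],q[0]])
    return o,R
def go(p):
    o,R=st();d=R.inv().apply(np.array(p)-o["position"])
    y=R.apply([0,1,0]);z=R.apply([0,0,1])
    print("t",round(o["t"],2),"pos",o["position"].round(1),"yaw jaw",np.degrees(np.arctan2(y[1],y[0])).round(1),"z",z.round(3),"F",o["ft_force"].round(1),"open",round(o["opening"],1),"q",o["q"].round(2))
    # tilt correction rotvec making z straight down, in tool axes
    tc=np.cross([0,0,1],R.inv().apply([0,0,-1]));print("delta tool",d.round(1),"norm",np.linalg.norm(d).round(1),"tilt corr deg",np.degrees(tc).round(2))
E
python3 -c "
from h import *
go([436,-182,230])"
```

```text
t 0.3 pos [205.4 510.1 231.1] yaw jaw 68.1 z [-0. -0. -1.] F [ 0.7 -0.5  0.5] open 86.0 q [ 1.04  0.26  0.02  1.33 -0.    1.42]
delta tool [-472.4 -555.9    1.3] norm 729.5 tilt corr deg [-0.03 -0.    0.  ]
```

>>> move_arm --targets '[{"jaw": 1, "linear": [-24, -28, 0]}, {"jaw": 1, "linear": [-24, -28, 0]}, {"jaw": 1, "linear": [-24, -28, 0]}, {"jaw": 1, "linear": [-24, -28, 0]}, {"jaw": 1, "linear": [-24, -28, 0]}, {"jaw": 1, "linear": [-24, -28, 0]}, {"jaw": 1, "linear": [-24, -28, 0]}, {"jaw": 1, "linear": [-24, -28, 0]}]' --newtons 50

```text
schema error: expected keys jaw, linear, turn
```

```bash
python3 -c "
from h import *
go([436,-182,230])"
```

```text
t 0.3 pos [205.4 510.1 231.1] yaw jaw 68.1 z [-0. -0. -1.] F [ 0.7 -0.5  0.5] open 86.0 q [ 1.04  0.26  0.02  1.33 -0.    1.42]
delta tool [-472.4 -555.9    1.3] norm 729.5 tilt corr deg [-0.03 -0.    0.  ]
```

>>> move_arm --targets '[{"jaw": 1, "linear": [-24, -28, 0], "turn": [0, 0, 0]}, {"jaw": 1, "linear": [-24, -28, 0], "turn": [0, 0, 0]}, {"jaw": 1, "linear": [-24, -28, 0], "turn": [0, 0, 0]}, {"jaw": 1, "linear": [-24, -28, 0], "turn": [0, 0, 0]}, {"jaw": 1, "linear": [-24, -28, 0], "turn": [0, 0, 0]}, {"jaw": 1, "linear": [-24, -28, 0], "turn": [0, 0, 0]}, {"jaw": 1, "linear": [-24, -28, 0], "turn": [0, 0, 0]}, {"jaw": 1, "linear": [-24, -28, 0], "turn": [0, 0, 0]}]' --newtons 50

```text
t: 0.97
position: [300.5, 225.6, 228.6]
eef_rot: [-0.0, 0.185, 0.983, -0.0]
ft_force: [1.1, 0.2, 0.6]
opening: 85.4
```

```bash
python3 -c "
from h import *
go([436,-182,230])"
```

```text
t 0.97 pos [300.5 225.6 228.6] yaw jaw 68.7 z [-0.001 -0.    -1.   ] F [1.1 0.2 0.6] open 85.4 q [ 0.42 -0.04 -0.33  1.28 -0.    0.79]
delta tool [-274.2 -330.6   -1.4] norm 429.6 tilt corr deg [-0.04 -0.03  0.  ]
```

>>> move_arm --targets '[{"jaw": 1, "linear": [-24, -29, 0], "turn": [0, 0, 0]}, {"jaw": 1, "linear": [-24, -29, 0], "turn": [0, 0, 0]}, {"jaw": 1, "linear": [-24, -29, 0], "turn": [0, 0, 0]}, {"jaw": 1, "linear": [-24, -29, 0], "turn": [0, 0, 0]}, {"jaw": 1, "linear": [-24, -29, 0], "turn": [0, 0, 0]}, {"jaw": 1, "linear": [-24, -29, 0], "turn": [0, 0, 0]}, {"jaw": 1, "linear": [-24, -29, 0], "turn": [0, 0, 0]}, {"jaw": 1, "linear": [-24, -29, 0], "turn": [0, 0, 0]}]'

```text
t: 1.63
position: [395.3, -75.0, 231.0]
eef_rot: [0.003, 0.184, 0.983, 0.0]
ft_force: [1.2, 1.4, -0.0]
opening: 85.4
```

```bash
python3 -c "
from h import *
go([436,-182,120])"
```

```text
t 1.63 pos [395.3 -75.  231. ] yaw jaw 68.8 z [ 0.007 -0.001 -1.   ] F [ 1.2  1.4 -0. ] open 85.4 q [-0.4   0.   -0.29  1.28  0.   -0.03]
delta tool [-75.9 -85.2 111.3] norm 159.4 tilt corr deg [ 0.11  0.37 -0.  ]
```

>>> move_arm --targets '[{"jaw": 1, "linear": [0, 0, 0], "turn": [0, 0, 0]}, {"jaw": 1, "linear": [0, 0, 0], "turn": [0, 0, 0]}]'

```text
t: 1.8
position: [397.1, -82.0, 230.4]
eef_rot: [0.003, 0.188, 0.982, -0.0]
ft_force: [0.8, -0.1, 0.8]
opening: 85.1
```

```bash
python3 -c "
from h import *
go([436,-182,120])"
```

```text
t 1.8 pos [397.1 -82.  230.4] yaw jaw 68.3 z [ 0.007 -0.002 -1.   ] F [ 0.8 -0.1  0.8] open 85.1 q [-0.41  0.01 -0.28  1.28  0.   -0.03]
delta tool [-72.4 -78.6 110.9] norm 154.0 tilt corr deg [ 0.04  0.39 -0.  ]
```

>>> move_arm --targets '[{"jaw": 1, "linear": [-18, -19.6, 20], "turn": [0, 0.4, 0]}, {"jaw": 1, "linear": [-18, -19.6, 25], "turn": [0, 0, 0]}, {"jaw": 1, "linear": [-18, -19.6, 28], "turn": [0, 0, 0]}, {"jaw": 1, "linear": [-18, -19.6, 28], "turn": [0, 0, 0]}, {"jaw": 1, "linear": [0, 0, 0], "turn": [0, 0, 0]}]'

```text
t: 2.22
position: [437.9, -182.4, 128.7]
eef_rot: [0.004, 0.186, 0.983, -0.0]
ft_force: [-0.7, 1.0, -0.5]
opening: 85.3
```

Run:
```python
from h import *
c=cam("side");cv2.imwrite("pics/s1.png",cv2.resize(c["color"][130:310,180:380],None,fx=3.2,fy=3.2))
c=cam("top");cv2.imwrite("pics/t1.png",cv2.resize(c["color"][130:310,230:430],None,fx=3.2,fy=3.2))
go([436,-182,56])
```

```text
t 2.32 pos [ 437.5 -180.2  132.1] yaw jaw 68.6 z [ 0.009 -0.002 -1.   ] F [ 0.1  0.4 -0.3] open 85.5 q [-0.57  0.18 -0.35  1.04  0.   -0.2 ]
delta tool [ 1.5 -2.3 76.1] norm 76.1 tilt corr deg [ 0.07  0.53 -0.  ]
```

View pics/s1.png

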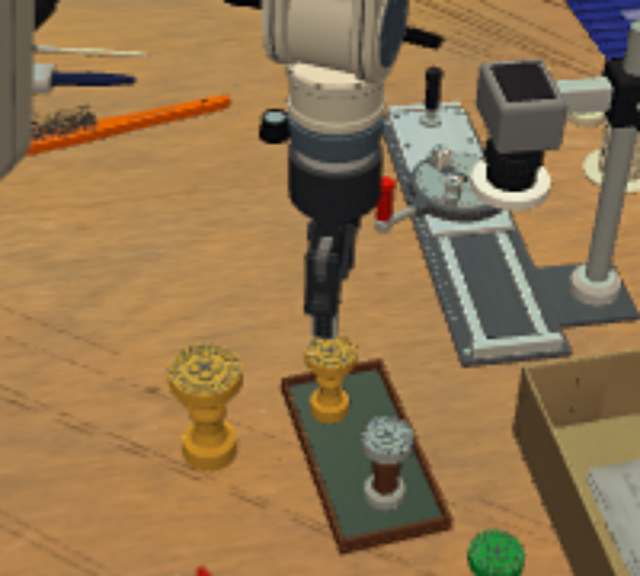

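View pics/t1.png

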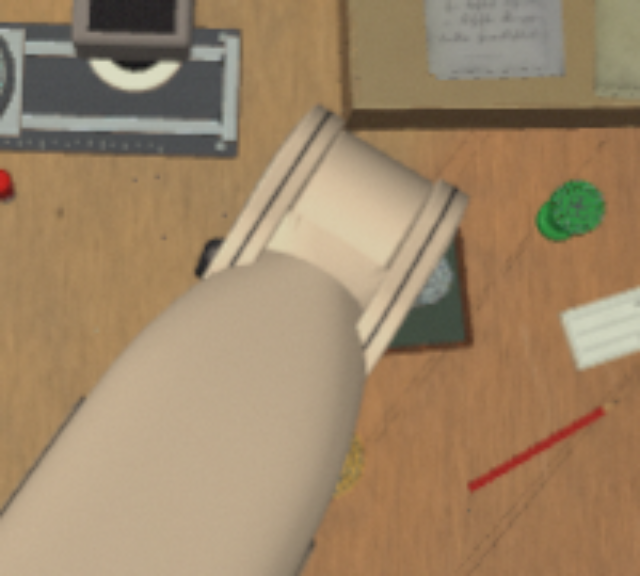

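The side picture shows the fingers right above the small brass seal at (330,350). The steel seal and the larger brass one are clear of them, so I go down.

>>> move_arm --targets '[{"jaw": 1, "linear": [0.7, -1, 20], "turn": [0, 0.5, 0]}, {"jaw": 1, "linear": [0, 0, 20], "turn": [0, 0, 0]}, {"jaw": 1, "linear": [0, 0, 18], "turn": [0, 0, 0]}, {"jaw": 1, "linear": [0, 0, 12], "turn": [0, 0, 0]}, {"jaw": 1, "linear": [0, 0, 0], "turn": [0, 0, 0]}]'

```text
t: 2.73
position: [438.9, -175.4, 66.7]
eef_rot: [0.005, 0.182, 0.983, -0.001]
ft_force: [-0.3, -0.1, 0.6]
opening: 85.7
```

Run:
```python
from h import *
c=cam("side");cv2.imwrite("pics/s2.png",cv2.resize(c["color"][190:290,230:330],None,fx=6,fy=6,interpolation=cv2.INTER_CUBIC))
go([436,-182,56])
```

```text
t 2.78 pos [ 439.3 -175.5   67.8] yaw jaw 69.0 z [ 0.01  -0.003 -1.   ] F [-0.5  0.8  0.9] open 85.6 q [-0.56  0.23 -0.46  0.87  0.   -0.19]
delta tool [ 0.9 -7.2 11.8] norm 13.9 tilt corr deg [ 0.02  0.6  -0.  ]
```

View pics/s2.png

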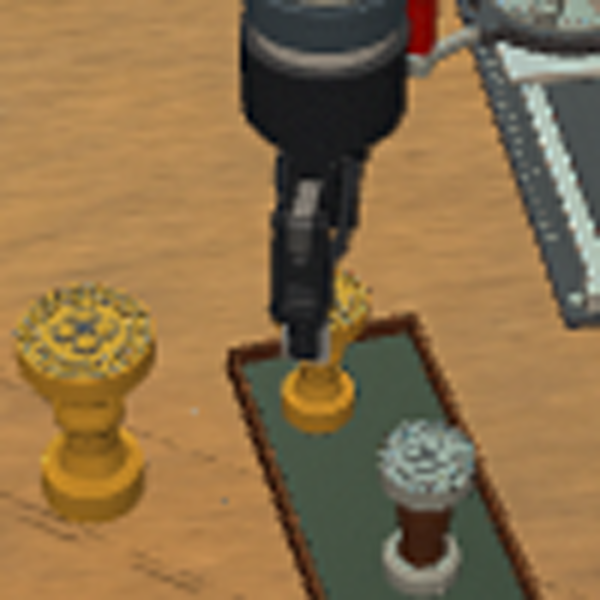

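>>> move_arm --targets '[{"jaw": 1, "linear": [1, -5, 7], "turn": [0, 0.6, 0]}, {"jaw": 1, "linear": [0, -4, 6], "turn": [0, 0.6, 0]}, {"jaw": 1, "linear": [0, 0, 0], "turn": [0, 0, 0]}]'

```text
t: 3.03
position: [436.6, -183.1, 57.9]
eef_rot: [-0.003, 0.181, 0.984, 0.0]
ft_force: [-0.2, 0.2, -0.2]
opening: 85.6
```

Run:
```python
from h import *
go([436,-182,56])
```

```text
t 3.03 pos [ 436.6 -183.1   57.9] yaw jaw 69.2 z [-0.006  0.001 -1.   ] F [-0.2  0.2 -0.2] open 85.6 q [-0.57  0.26 -0.46  0.86 -0.   -0.21]
delta tool [0.9 0.8 1.9] norm 2.3 tilt corr deg [-0.05 -0.37  0.  ]
```

>>> move_arm --targets '[{"jaw": 0.6, "linear": [0.5, 0.5, 0.5], "turn": [0, 0, 0]}, {"jaw": 0.5, "linear": [0, 0, 0], "turn": [0, 0, 0]}, {"jaw": 0.3, "linear": [0, 0, 0], "turn": [0, 0, 0]}, {"jaw": 0.3, "linear": [0, 0, 0], "turn": [0, 0, 0]}, {"jaw": 0.3, "linear": [0, 0, 0], "turn": [0, 0, 0]}, {"jaw": 0.3, "linear": [0, 0, 0], "turn": [0, 0, 0]}]' --newtons 50

```text
t: 3.53
position: [436.9, -183.3, 58.9]
eef_rot: [-0.002, 0.181, 0.983, -0.0]
ft_force: [0.4, -0.5, -1.9]
opening: 44.3
```

Run:
```python
from h import *
go([436,-182,150])
```

```text
t 3.53 pos [ 436.9 -183.3   58.9] yaw jaw 69.1 z [-0.005  0.    -1.   ] F [ 0.4 -0.5 -1.9] open 44.3 q [-0.57  0.25 -0.46  0.86 -0.   -0.21]
delta tool [  1.7   0.8 -91.1] norm 91.1 tilt corr deg [-0.07 -0.25  0.  ]
```

>>> move_arm --targets '[{"jaw": 0.3, "linear": [0, 0, -6], "turn": [0, 0, 0]}, {"jaw": 0.3, "linear": [0, 0, -12], "turn": [0, 0, 0]}, {"jaw": 0.3, "linear": [0, 0, -16], "turn": [0, 0, 0]}, {"jaw": 0.3, "linear": [0, 0, -16], "turn": [0, 0, 0]}, {"jaw": 0.3, "linear": [0, 0, -16], "turn": [0, 0, 0]}, {"jaw": 0.3, "linear": [0, 0, 0], "turn": [0, 0, 0]}, {"jaw": 0.3, "linear": [0, 0, 0], "turn": [0, 0, 0]}]'

```text
t: 4.12
position: [435.3, -182.1, 127.2]
eef_rot: [-0.005, 0.181, 0.983, 0.001]
ft_force: [0.2, 0.5, -2.9]
opening: 44.5
```

Run:
```python
from h import *
c=cam("side");cv2.imwrite("pics/s3.png",cv2.resize(c["color"][170:290,230:330],None,fx=5,fy=5,interpolation=cv2.INTER_CUBIC))
go([436,-182,170])
```

```text
t 4.17 pos [ 435.4 -182.1  127.2] yaw jaw 69.1 z [-0.009  0.004 -1.   ] F [-0.3 -1.1 -2.8] open 43.8 q [-0.57  0.19 -0.34  1.05 -0.   -0.21]
delta tool [ -0.1   0.3 -42.8] norm 42.8 tilt corr deg [-0.   -0.58  0.  ]
```

View pics/s3.png

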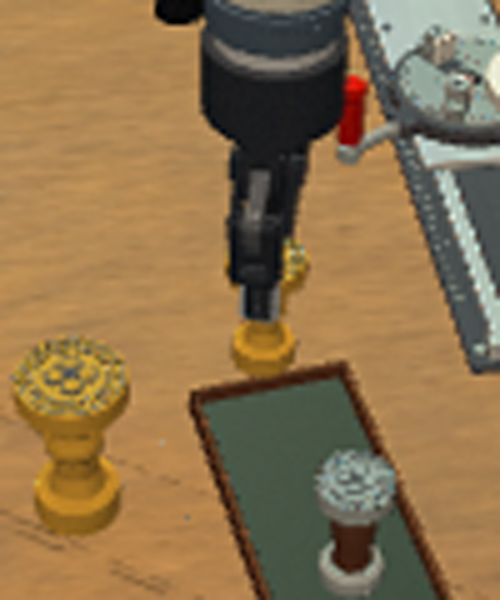

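The side picture shows the brass seal held in the fingers, foot at (263,345), clear of the tray. The steel seal has not moved. The wrist force is about 2.8 N, matching the seal's weight. Next I carry it round the near side of the camera head.

>>> move_arm --targets '[{"jaw": 0.3, "linear": [2, 8, -12], "turn": [0, -0.5, 0]}, {"jaw": 0.3, "linear": [7, 20, -14], "turn": [0, 0, 0]}, {"jaw": 0.3, "linear": [9, 29, -12], "turn": [0, 0, 0]}, {"jaw": 0.3, "linear": [10, 31, -8], "turn": [0, 0, 0]}, {"jaw": 0.3, "linear": [11, 33, -4], "turn": [0, 0, 0]}, {"jaw": 0.3, "linear": [11, 33, 0], "turn": [0, 0, 0]}, {"jaw": 0.3, "linear": [11, 33, 0], "turn": [0, 0, 0]}, {"jaw": 0.3, "linear": [9, 29, 0], "turn": [0, 0, 0]}]'

```text
t: 4.83
position: [445.0, 52.2, 178.3]
eef_rot: [-0.003, 0.187, 0.982, 0.001]
ft_force: [0.2, -0.4, -2.7]
opening: 44.2
```

Run:
```python
from h import *
go([640,94,170])
```

```text
t 4.83 pos [445.   52.2 178.3] yaw jaw 68.5 z [-0.005  0.004 -1.   ] F [ 0.2 -0.4 -2.7] open 44.2 q [-0.07  0.11 -0.3   1.16  0.    0.3 ]
delta tool [-166.1  110.4    7.5] norm 199.6 tilt corr deg [ 0.09 -0.34  0.  ]
```

>>> move_arm --targets '[{"jaw": 0.3, "linear": [-14, 14, 0], "turn": [0, -0.3, 0]}, {"jaw": 0.3, "linear": [-24, 16, 0], "turn": [0, 0, 0]}, {"jaw": 0.3, "linear": [-28, 18, 0], "turn": [0, 0, 0]}, {"jaw": 0.3, "linear": [-28, 18, 0], "turn": [0, 0, 0]}, {"jaw": 0.3, "linear": [-28, 18, 0], "turn": [0, 0, 0]}, {"jaw": 0.3, "linear": [-24, 14, 0], "turn": [0, 0, 0]}, {"jaw": 0.3, "linear": [-16, 10, 0], "turn": [0, 0, 0]}, {"jaw": 0.3, "linear": [0, 0, 0], "turn": [0, 0, 0]}]'

```text
t: 5.5
position: [635.6, 110.8, 176.6]
eef_rot: [-0.003, 0.181, 0.983, 0.002]
ft_force: [-0.9, -0.4, -3.4]
opening: 44.5
```

Run:
```python
from h import *
go([640,94,125])
```

```text
t 5.5 pos [635.6 110.8 176.6] yaw jaw 69.1 z [-0.005  0.005 -1.   ] F [-0.9 -0.4 -3.4] open 44.5 q [0.04 0.44 0.16 1.29 0.01 0.4 ]
delta tool [-10.5 -14.3  51.5] norm 54.5 tilt corr deg [ 0.17 -0.39  0.  ]
```

>>> move_arm --targets '[{"jaw": 0.3, "linear": [-4, -6, 14], "turn": [0.2, -0.4, 0]}, {"jaw": 0.3, "linear": [-3, -4, 18], "turn": [0, 0, 0]}, {"jaw": 0.3, "linear": [-3, -4, 18], "turn": [0, 0, 0]}, {"jaw": 0.3, "linear": [0, 0, 0], "turn": [0, 0, 0]}, {"jaw": 0.3, "linear": [0, 0, 0], "turn": [0, 0, 0]}]'

```text
t: 5.92
position: [637.3, 97.1, 123.1]
eef_rot: [-0.003, 0.18, 0.984, -0.0]
ft_force: [0.5, -0.6, -1.8]
opening: 44.3
```

Run:
```python
from h import *
go([640,94,97])
c=cam("side");cv2.imwrite("pics/s4.png",cv2.resize(c["color"][120:220,270:390],None,fx=6,fy=6,interpolation=cv2.INTER_CUBIC))
cv2.imwrite("pics/t4.png",cv2.resize(cam("top")["color"][100:220,130:290],None,fx=4.5,fy=4.5,interpolation=cv2.INTER_CUBIC))
go([640,94,97])
```

```text
t 5.92 pos [637.3  97.1 123.1] yaw jaw 69.3 z [-0.005  0.    -1.   ] F [ 0.5 -0.6 -1.8] open 44.3 q [0.02 0.47 0.06 1.17 0.   0.38]
delta tool [-3.8 -1.9 26.1] norm 26.5 tilt corr deg [-0.1  -0.29  0.  ]
t 6.02 pos [637.6  97.1 123.7] yaw jaw 69.3 z [-0.004  0.    -1.   ] F [-0.1 -0.1 -3.6] open 44.2 q [0.02 0.47 0.06 1.17 0.   0.38]
delta tool [-3.4 -2.1 26.7] norm 27.0 tilt corr deg [-0.08 -0.23  0.  ]
```

View pics/s4.png

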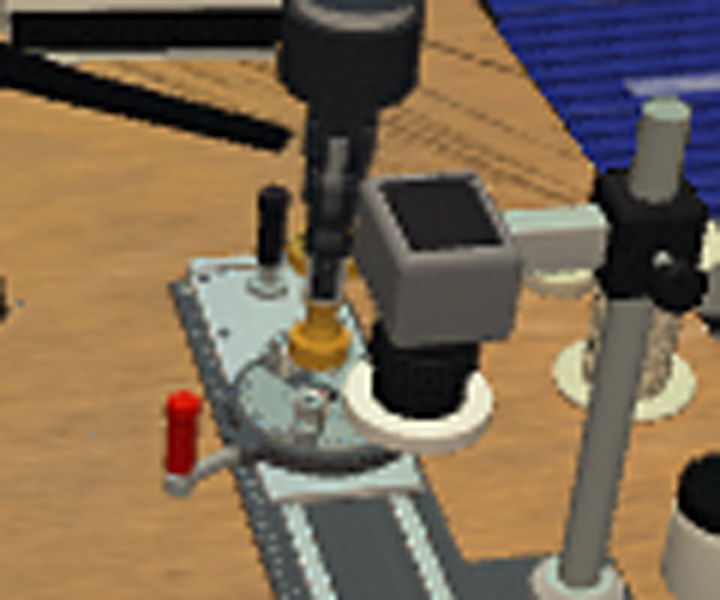

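View pics/t4.png

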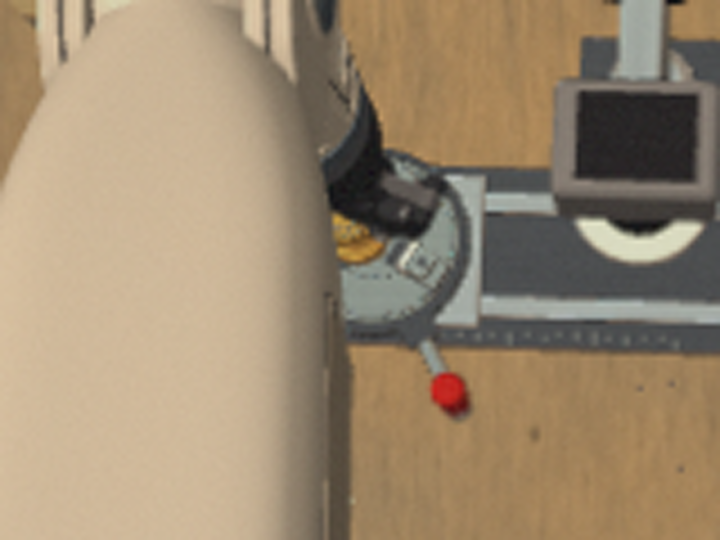

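The side picture shows the seal upright with its foot at crop (319,345), over the chuck between the jaws. The top picture shows the disc near (355,240) with no contact. I check the foot's position by ray.

Run:
```python
from h import *
c=cam("side")
hsv=cv2.cvtColor(c["color"],cv2.COLOR_BGR2HSV);m=cv2.inRange(hsv,(12,130,60),(32,255,255))
m[:170]=0;m[190:]=0;m[:,:312]=0;m[:,335:]=0
ys,xs=np.nonzero(m);print(xs.min(),xs.max(),ys.min(),ys.max())
for y in range(170,184): 
    w=xs[ys==y]; print(y,w.min() if len(w) else '',w.max() if len(w) else '',end='; ')
o,R=st();p=o["position"];print(p)
for dz in(-52,-38): print(proj(c,[p[0],p[1],p[2]+dz]).round(1))
print("chuck on seat",proj(c,[640,94,44]).round(1))
print(onz(c,322.9,177.3,p[2]-45))
```

```text
318 331 170 181
170 321 331; 171 321 331; 172 321 331; 173 320 330; 174 319 331; 175 318 331; 176 318 331; 177 318 327; 178 318 327; 179 319 327; 180 319 326; 181 322 324; 182  ; 183  ; [638.13896893  97.12659002 124.23451332]
[323.2 178.7]
[323.5 175.4]
chuck on seat [323.3 185.7]
[636.20304955  96.15956133  79.23451332]
```

>>> move_arm --targets '[{"jaw": 0.3, "linear": [-2, -2, 8], "turn": [0, -0.2, 0]}, {"jaw": 0.3, "linear": [-1, -1.5, 8], "turn": [0, 0, 0]}, {"jaw": 0.3, "linear": [-1, -1, 5], "turn": [0, 0, 0]}, {"jaw": 0.3, "linear": [0, 0, 0], "turn": [0, 0, 0]}, {"jaw": 0.3, "linear": [0, 0, 0], "turn": [0, 0, 0]}]'

```text
t: 6.48
position: [641.3, 91.6, 104.4]
eef_rot: [0.003, 0.18, 0.984, -0.0]
ft_force: [0.5, 0.3, -2.4]
opening: 44.7
```

Run:
```python
from h import *
go([640,94,97])
```

```text
t 6.48 pos [641.3  91.6 104.4] yaw jaw 69.3 z [ 0.006 -0.001 -1.   ] F [ 0.5  0.3 -2.4] open 44.7 q [ 0.01  0.48  0.03  1.12 -0.    0.37]
delta tool [2.1 1.8 7.4] norm 7.9 tilt corr deg [ 0.05  0.32 -0.  ]
```

>>> move_arm --targets '[{"jaw": 0.3, "linear": [1, 1.2, 3], "turn": [0, 0.2, 0]}, {"jaw": 0.3, "linear": [0, 0, 2.5], "turn": [0, 0, 0]}, {"jaw": 0.3, "linear": [0, 0, 1.5], "turn": [0, 0, 0]}, {"jaw": 0.3, "linear": [0, 0, 0], "turn": [0, 0, 0]}]'

```text
t: 6.82
position: [640.9, 93.2, 96.8]
eef_rot: [0.001, 0.18, 0.984, 0.0]
ft_force: [0.4, -0.3, -3.2]
opening: 44.4
```

Run:
```python
from h import *
go([640,94,96])
```

```text
t 6.82 pos [640.9  93.2  96.8] yaw jaw 69.3 z [ 0.002  0.    -1.   ] F [ 0.4 -0.3 -3.2] open 44.4 q [0.01 0.48 0.02 1.11 0.   0.38]
delta tool [1.1 0.4 0.8] norm 1.5 tilt corr deg [ 0.06  0.1  -0.  ]
```

>>> move_arm --targets '[{"jaw": 0.3, "linear": [0, 0, 1.2], "turn": [0, 0, 0]}, {"jaw": 0.3, "linear": [0, 0, 0.8], "turn": [0, 0, 0]}, {"jaw": 0.3, "linear": [0, 0, 0], "turn": [0, 0, 0]}]'

```text
t: 7.07
position: [641.8, 93.0, 96.2]
eef_rot: [0.002, 0.18, 0.984, 0.0]
ft_force: [-0.4, 1.1, -3.5]
opening: 44.5
```

Run:
```python
from h import *
go([640,94,96])
```

```text
t 7.07 pos [641.8  93.   96.2] yaw jaw 69.3 z [ 0.005 -0.    -1.   ] F [-0.4  1.1 -3.5] open 44.5 q [ 0.01  0.48  0.02  1.1  -0.    0.38]
delta tool [2.  0.3 0.2] norm 2.0 tilt corr deg [ 0.08  0.26 -0.  ]
```

>>> move_arm --targets '[{"jaw": 0.3, "linear": [0.7, 0, 1.5], "turn": [0, 0.2, 0]}, {"jaw": 0.3, "linear": [0.5, 0, 1.5], "turn": [0, 0, 0]}]'

```text
t: 7.23
position: [642.4, 92.9, 95.7]
eef_rot: [0.003, 0.18, 0.984, 0.001]
ft_force: [-1.5, -2.0, 11.8]
opening: 44.0
```

Run:
```python
from h import *
go([640,94,96])
c=cam("side");cv2.imwrite("pics/s5.png",cv2.resize(c["color"][130:220,280:370],None,fx=6,fy=6,interpolation=cv2.INTER_CUBIC))
go([640,94,96])
```

```text
t 7.23 pos [642.4  92.9  95.7] yaw jaw 69.3 z [ 0.007 -0.    -1.   ] F [-1.5 -2.  11.8] open 44.0 q [ 0.01  0.48  0.02  1.1  -0.    0.38]
delta tool [ 2.7  0.2 -0.3] norm 2.7 tilt corr deg [ 0.13  0.36 -0.  ]
t 7.28 pos [642.4  92.9  95.8] yaw jaw 69.3 z [ 0.007 -0.    -1.   ] F [-1.7 -1.4  8.1] open 44.5 q [ 0.01  0.48  0.02  1.1  -0.    0.38]
delta tool [ 2.6  0.2 -0.2] norm 2.6 tilt corr deg [ 0.13  0.37 -0.  ]
```

View pics/s5.png

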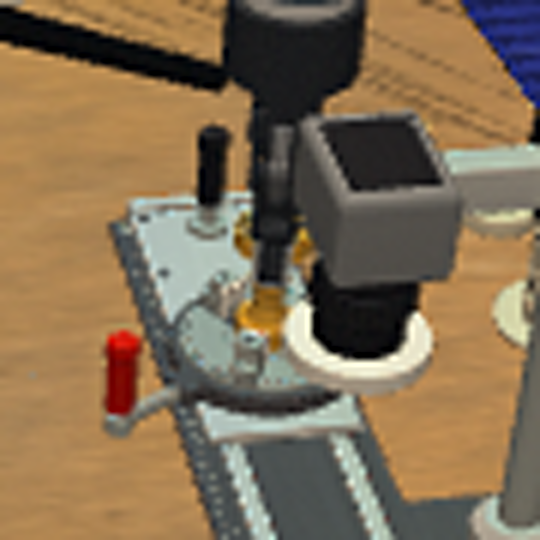

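The foot is down on the seat: force +8 to 12 N at TCP height 95.7, which matches the seat's 44 mm. The foot sits between the jaws at crop (262,325). I release it.

>>> move_arm --targets '[{"jaw": 0.3, "linear": [0, 0, -0.5], "turn": [0, 0, 0]}, {"jaw": 0.65, "linear": [0, 0, 0], "turn": [0, 0, 0]}, {"jaw": 0.9, "linear": [0, 0, 0], "turn": [0, 0, 0]}, {"jaw": 1, "linear": [0, 0, 0], "turn": [0, 0, 0]}, {"jaw": 1, "linear": [0, 0, 0], "turn": [0, 0, 0]}, {"jaw": 1, "linear": [0, 0, 0], "turn": [0, 0, 0]}, {"jaw": 1, "linear": [0, 0, 0], "turn": [0, 0, 0]}]'

```text
t: 7.87
position: [642.7, 93.2, 96.8]
eef_rot: [0.004, 0.18, 0.984, 0.001]
ft_force: [0.2, 0.1, 0.4]
opening: 85.5
```

>>> move_arm --targets '[{"jaw": 1, "linear": [0, 0, -15], "turn": [0, 0, 0]}, {"jaw": 1, "linear": [0, 0, -25], "turn": [0, 0, 0]}, {"jaw": 1, "linear": [0, 0, -25], "turn": [0, 0, 0]}, {"jaw": 1, "linear": [0, 0, -20], "turn": [0, 0, 0]}, {"jaw": 1, "linear": [0, 0, 0], "turn": [0, 0, 0]}]'

```text
t: 8.28
position: [640.7, 93.2, 182.6]
eef_rot: [0.001, 0.18, 0.984, 0.001]
ft_force: [0.4, 0.6, 0.8]
opening: 85.2
```

Run:
```python
from h import *
c=cam("side");cv2.imwrite("pics/s6.png",cv2.resize(c["color"][130:220,280:370],None,fx=6,fy=6,interpolation=cv2.INTER_CUBIC))
go([542,46,180])
```

```text
t 8.33 pos [640.3  93.2 180.8] yaw jaw 69.3 z [ 0.001  0.001 -1.   ] F [-0.8  1.   0.2] open 85.5 q [0.01 0.44 0.17 1.3  0.   0.38]
delta tool [ 75.2 -78.9   0.7] norm 109.0 tilt corr deg [ 0.04  0.02 -0.  ]
```

View pics/s6.png

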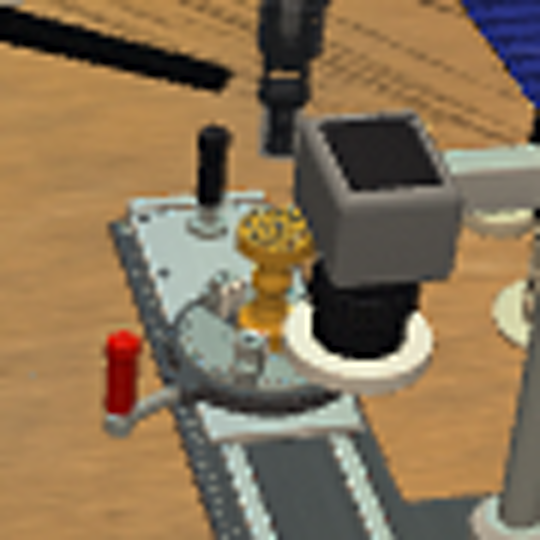

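The seal stands upright and released between the jaws, disc at crop (275,232). The lever's red handle is unmoved. I go to the handle and turn the tool so the jaw axis lies along the lever's tangent.

>>> move_arm --targets '[{"jaw": 1, "linear": [10.7, -11.2, 0], "turn": [0, 0, -6.7]}, {"jaw": 1, "linear": [12, -9.9, 0], "turn": [0, 0, -6.7]}, {"jaw": 1, "linear": [13, -8.4, 0], "turn": [0, 0, -6.7]}, {"jaw": 1, "linear": [13.9, -6.8, 0], "turn": [0, 0, -6.7]}, {"jaw": 1, "linear": [14.6, -5.2, 0], "turn": [0, 0, -6.7]}, {"jaw": 1, "linear": [15.1, -3.4, 0], "turn": [0, 0, -6.7]}, {"jaw": 1, "linear": [15.4, -1.6, 0], "turn": [0, 0, -6.7]}, {"jaw": 1, "linear": [0, 0, 0], "turn": [0, 0, 0]}]'

```text
t: 9.0
position: [536.0, 44.4, 171.6]
eef_rot: [-0.005, -0.246, 0.969, 0.002]
ft_force: [0.4, -0.5, 0.6]
opening: 85.9
```

Run:
```python
from h import *
go([542,46,110])
c=cam("side");cv2.imwrite("pics/s7.png",cv2.resize(c["color"][110:220,250:370],None,fx=5,fy=5,interpolation=cv2.INTER_CUBIC))
```

```text
t 9.0 pos [536.   44.4 171.6] yaw jaw 118.5 z [-0.01   0.001 -1.   ] F [ 0.4 -0.5  0.6] open 85.9 q [-0.07  0.27 -0.12  1.19  0.   -0.57]
delta tool [-6.5 -1.9 61.5] norm 61.9 tilt corr deg [ 0.34 -0.46  0.  ]
```

View pics/s7.png

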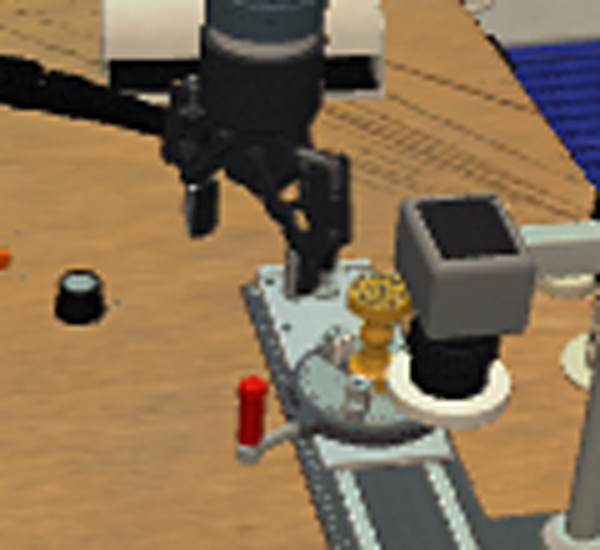

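>>> move_arm --targets '[{"jaw": 1, "linear": [-4, -1.5, 20], "turn": [0.3, -0.4, 0]}, {"jaw": 1, "linear": [-2, -0.5, 24], "turn": [0, 0, 0]}, {"jaw": 1, "linear": [0, 0, 16], "turn": [0, 0, 0]}, {"jaw": 1, "linear": [0, 0, 0], "turn": [0, 0, 0]}]'

```text
t: 9.38
position: [546.0, 46.6, 108.8]
eef_rot: [0.002, -0.235, 0.972, -0.0]
ft_force: [-0.4, -0.5, -0.7]
opening: 85.2
```

Run:
```python
from h import *
go([542,46,60])
c=cam("top");cv2.imwrite("pics/t8.png",cv2.resize(c["color"][100:220,160:290],None,fx=4.5,fy=4.5,interpolation=cv2.INTER_CUBIC))
```

```text
t 9.38 pos [546.   46.6 108.8] yaw jaw 117.2 z [ 0.003  0.001 -1.   ] F [-0.4 -0.5 -0.7] open 85.2 q [-0.07  0.32 -0.22  1.03  0.   -0.54]
delta tool [ 4.   1.4 48.8] norm 49.0 tilt corr deg [-0.05  0.17  0.  ]
```

View pics/t8.png

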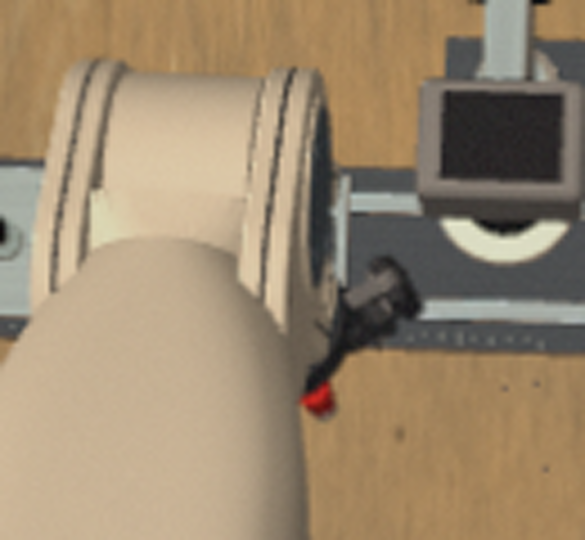

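The top picture shows the knob at crop (320,400) by the finger, and the gripper well clear of the camera head at (500,140). I lower over it.

>>> move_arm --targets '[{"jaw": 1, "linear": [2, 0.7, 14], "turn": [0, 0.2, 0]}, {"jaw": 1, "linear": [1, 0.7, 16], "turn": [0, 0, 0]}, {"jaw": 1, "linear": [0.5, 0, 14], "turn": [0, 0, 0]}, {"jaw": 1, "linear": [0, 0, 0], "turn": [0, 0, 0]}]'

```text
t: 9.77
position: [546.6, 47.0, 67.6]
eef_rot: [0.002, -0.231, 0.973, -0.001]
ft_force: [0.3, -0.4, -0.1]
opening: 85.8
```

Run:
```python
from h import *
c=cam("side");cv2.imwrite("pics/s9.png",cv2.resize(c["color"][140:220,260:350],None,fx=7,fy=7,interpolation=cv2.INTER_CUBIC))
go([542,46,60])
```

```text
t 9.82 pos [547.3  47.   69. ] yaw jaw 116.8 z [ 0.007 -0.001 -1.   ] F [ 0.5  0.  -0.1] open 85.4 q [-0.07  0.35 -0.28  0.93 -0.   -0.53]
delta tool [5.2 1.6 8.9] norm 10.4 tilt corr deg [-0.24  0.31  0.  ]
```

View pics/s9.png

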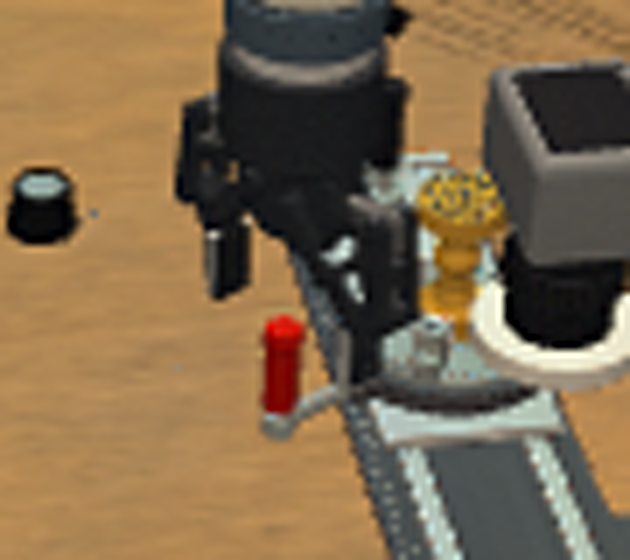

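The knob at crop (285,330) lies between the two finger tips (228,290) and (360,375). I shift 5 mm, go down the last bit and close.

>>> move_arm --targets '[{"jaw": 1, "linear": [4, 1, 5], "turn": [-0.2, 0.3, 0]}, {"jaw": 0.7, "linear": [2, 1, 4.5], "turn": [0, 0, 0]}, {"jaw": 0.4, "linear": [0.5, 0, 0], "turn": [0, 0, 0]}, {"jaw": 0, "linear": [0, 0, 0], "turn": [0, 0, 0]}, {"jaw": 0, "linear": [0, 0, 0], "turn": [0, 0, 0]}, {"jaw": 0, "linear": [0, 0, 0], "turn": [0, 0, 0]}, {"jaw": 0, "linear": [0, 0, 0], "turn": [0, 0, 0]}]' --newtons 30

```text
t: 10.4
position: [542.9, 45.6, 63.6]
eef_rot: [0.003, -0.23, 0.973, -0.001]
ft_force: [0.2, -1.7, -2.2]
opening: 18.5
```

Run:
```python
from h import *
go([542,46,60])
```

```text
t 10.4 pos [542.9  45.6  63.6] yaw jaw 116.6 z [ 0.006 -0.001 -1.   ] F [ 0.2 -1.7 -2.2] open 18.5 q [-0.07  0.35 -0.3   0.92 -0.   -0.53]
delta tool [0.7 0.8 3.6] norm 3.7 tilt corr deg [-0.23  0.29  0.  ]
```

>>> move_arm --targets '[{"jaw": 0, "linear": [-0.2, 5.7, 0], "turn": [0, 0, 3]}, {"jaw": 0, "linear": [-0.4, 9.6, 0], "turn": [0, 0, 5]}, {"jaw": 0, "linear": [-0.4, 9.6, 0], "turn": [0, 0, 5]}, {"jaw": 0, "linear": [-0.4, 9.6, 0], "turn": [0, 0, 5]}, {"jaw": 0, "linear": [-0.4, 9.6, 0], "turn": [0, 0, 5]}, {"jaw": 0, "linear": [-0.4, 9.6, 0], "turn": [0, 0, 5]}]'

```text
t: 10.9
position: [532.5, 95.7, 63.6]
eef_rot: [0.004, 0.023, 1.0, -0.003]
ft_force: [2.4, -1.9, -1.7]
opening: 18.6
```

```bash
cat >> h.py <<'E'
def lever(ch=(640,94)):
    o,R=st();p=o["position"][:2]-np.array(ch);print("r",np.hypot(*p).round(1),"sleeve",round(np.radians(35)-(np.arctan2(p[1]*1-0,p[0])%(2*np.pi)-np.pi+0.054)*1,3))
    y=R.apply([0,1,0]);print("F tool",R.inv().apply(o["ft_force"]).round(1)); ang=np.arctan2(p[1],p[0])
    print("tangent deg",np.degrees(ang-np.pi/2)%360)
E
python3 - <<'E'
from h import *
go([542,46,60]);lever()
E
```

```text
t 10.9 pos [532.5  95.7  63.6] yaw jaw 87.3 z [ 0.008 -0.006 -1.   ] F [ 2.4 -1.9 -1.7] open 18.6 q [ 0.03  0.34 -0.31  0.91 -0.01  0.07]
delta tool [-11.8 -49.2   3.9] norm 50.7 tilt corr deg [-0.3   0.48  0.  ]
r 107.5 sleeve 0.573
F tool [-2.5 -1.8  1.7]
tangent deg 89.09699221195511
```

>>> move_arm --targets '[{"jaw": 0, "linear": [-0.5, 9.6, 0], "turn": [-0.2, 0.3, 5]}, {"jaw": 0, "linear": [-0.5, 9.6, 0], "turn": [0, 0, 5]}, {"jaw": 0, "linear": [-0.5, 9.6, 0], "turn": [0, 0, 5]}, {"jaw": 0, "linear": [-0.5, 9.6, 0], "turn": [0, 0, 5]}, {"jaw": 0, "linear": [-0.5, 9.6, 0], "turn": [0, 0, 5]}]'

```text
t: 11.32
position: [544.8, 143.0, 63.6]
eef_rot: [0.001, 0.249, 0.968, -0.002]
ft_force: [1.1, -2.1, -1.6]
opening: 18.9
```

Run:
```python
from h import *
go([542,46,60]);lever()
```

```text
t 11.32 pos [544.8 143.   63.6] yaw jaw 61.1 z [ 0.002 -0.004 -1.   ] F [ 1.1 -2.1 -1.6] open 18.9 q [ 0.11  0.38 -0.25  0.94 -0.    0.61]
delta tool [-44.4 -86.3   3.9] norm 97.1 tilt corr deg [-0.15  0.19  0.  ]
r 107.0 sleeve 1.033
F tool [-2.  -1.3  1.6]
tangent deg 62.74089329734531
```

>>> move_arm --targets '[{"jaw": 0, "linear": [-0.3, 7.5, 0], "turn": [0, 0, 4]}, {"jaw": 0, "linear": [-0.2, 5, 0], "turn": [0, 0, 3]}, {"jaw": 0, "linear": [-0.2, 4, 0], "turn": [0, 0, 2]}]'

```text
t: 11.57
position: [554.5, 158.1, 63.5]
eef_rot: [0.001, 0.329, 0.944, -0.002]
ft_force: [-2.2, -1.7, 0.6]
opening: 18.8
```

Run:
```python
from h import *
go([542,46,60]);lever()
```

```text
t 11.57 pos [554.5 158.1  63.5] yaw jaw 51.6 z [ 0.001 -0.005 -1.   ] F [-2.2 -1.7  0.6] open 18.8 q [ 0.13  0.4  -0.21  0.96 -0.    0.81]
delta tool [-59.9 -95.6   4.1] norm 112.9 tilt corr deg [-0.17  0.23  0.  ]
r 106.9 sleeve 1.2
F tool [ 0.7 -2.7 -0.6]
tangent deg 53.12342181482144
```

>>> move_arm --targets '[{"jaw": 0, "linear": [-0.2, 3, 0], "turn": [0, 0, 1]}, {"jaw": 0, "linear": [-0.2, 3, 0], "turn": [0, 0, 1]}]'

```text
t: 11.73
position: [557.8, 162.3, 63.5]
eef_rot: [0.001, 0.347, 0.938, -0.003]
ft_force: [-4.7, -6.0, 4.5]
opening: 19.1
```

Run:
```python
from h import *
go([542,46,60]);lever()
```

```text
t 11.73 pos [557.8 162.3  63.5] yaw jaw 49.4 z [-0.001 -0.007 -1.   ] F [-4.7 -6.   4.5] open 19.1 q [ 0.14  0.41 -0.2   0.96 -0.01  0.85]
delta tool [-63.6 -98.6   4.3] norm 117.4 tilt corr deg [-0.33  0.22  0.  ]
r 106.9 sleeve 1.25
F tool [-0.3 -7.6 -4.5]
tangent deg 50.29131004378745
```

Resistance has begun (7.6 N). I press on to a firm 15 N or so.

>>> move_arm --targets '[{"jaw": 0, "linear": [0, 2.5, 0], "turn": [0, 0, 0.5]}, {"jaw": 0, "linear": [0, 2.5, 0], "turn": [0, 0, 0.5]}]' --newtons 60

```text
t: 11.9
position: [559.6, 164.4, 63.6]
eef_rot: [0.0, 0.355, 0.935, -0.006]
ft_force: [-5.1, -8.7, 3.3]
opening: 17.9
```

Run:
```python
from h import *
go([542,46,60]);lever()
```

```text
t 11.9 pos [559.6 164.4  63.6] yaw jaw 48.4 z [-0.004 -0.011 -1.   ] F [-5.1 -8.7  3.3] open 17.9 q [ 0.15  0.41 -0.19  0.97 -0.01  0.87]
delta tool [ -65.5 -100.1    4.9] norm 119.8 tilt corr deg [-0.62  0.24  0.  ]
r 106.9 sleeve 1.276
F tool [ -2.  -10.   -3.1]
tangent deg 48.78960653882864
```

>>> move_arm --targets '[{"jaw": 0, "linear": [0, 3.5, 0], "turn": [0, 0, 0.3]}, {"jaw": 0, "linear": [0, 3.5, 0], "turn": [0, 0, 0.3]}]'

```text
t: 12.07
position: [561.6, 166.7, 63.5]
eef_rot: [-0.001, 0.361, 0.932, -0.01]
ft_force: [-8.4, -11.4, 6.8]
opening: 18.3
```

Run:
```python
from h import *
go([542,46,60]);lever()
```

```text
t 12.07 pos [561.6 166.7  63.5] yaw jaw 47.6 z [-0.009 -0.017 -1.   ] F [ -8.4 -11.4   6.8] open 18.3 q [ 0.15  0.42 -0.18  0.98 -0.02  0.89]
delta tool [ -66.8 -102.3    5.8] norm 122.3 tilt corr deg [-1.07  0.27  0.  ]
r 106.9 sleeve 1.305
F tool [ -1.5 -14.2  -6.5]
tangent deg 47.15990705384787
```

>>> move_arm --targets '[{"jaw": 0, "linear": [0, 4, 0], "turn": [-0.5, 0, 0.3]}, {"jaw": 0, "linear": [0, 4, 0], "turn": [-0.5, 0, 0.3]}]'

```text
t: 12.23
position: [563.5, 168.7, 63.5]
eef_rot: [0.0, 0.367, 0.93, -0.006]
ft_force: [-11.2, -13.1, 9.4]
opening: 17.7
```

Run:
```python
from h import *
go([542,46,60]);lever()
```

```text
t 12.23 pos [563.5 168.7  63.5] yaw jaw 46.9 z [-0.004 -0.012 -1.   ] F [-11.2 -13.1   9.4] open 17.7 q [ 0.15  0.42 -0.18  0.98 -0.01  0.91]
delta tool [ -68.1 -104.3    5.1] norm 124.6 tilt corr deg [-0.68  0.29  0.  ]
r 106.9 sleeve 1.331
F tool [ -0.8 -17.3  -9.2]
tangent deg 45.66428764256694
```

>>> move_arm --targets '[{"jaw": 0, "linear": [0, 2, 0], "turn": [0, 0, 0]}, {"jaw": 0, "linear": [0, 1, 0], "turn": [0, 0, 0]}, {"jaw": 0, "linear": [0, 0, 0], "turn": [0, 0, 0]}, {"jaw": 0.5, "linear": [0, 0, 0], "turn": [0, 0, 0]}, {"jaw": 1, "linear": [0, 0, 0], "turn": [0, 0, 0]}, {"jaw": 1, "linear": [0, 0, 0], "turn": [0, 0, 0]}, {"jaw": 1, "linear": [0, 0, 0], "turn": [0, 0, 0]}, {"jaw": 1, "linear": [0, 0, 0], "turn": [0, 0, 0]}]'

```text
t: 12.9
position: [561.6, 165.9, 63.8]
eef_rot: [-0.002, 0.369, 0.93, -0.011]
ft_force: [-0.2, 0.5, -0.4]
opening: 77.3
```

>>> move_arm --targets '[{"jaw": 1, "linear": [0, 0, -15], "turn": [0, 0, 0]}, {"jaw": 1, "linear": [0, 0, -25], "turn": [0, 0, 0]}, {"jaw": 1, "linear": [0, 0, -25], "turn": [0, 0, 0]}, {"jaw": 1, "linear": [0, 0, -25], "turn": [0, 0, 0]}, {"jaw": 1, "linear": [0, 0, 0], "turn": [0, 0, 0]}]'

```text
t: 13.32
position: [562.3, 168.5, 155.9]
eef_rot: [-0.003, 0.368, 0.93, -0.011]
ft_force: [0.8, 0.4, 0.7]
opening: 85.2
```

Run:
```python
from h import *
c=cam("side");cv2.imwrite("pics/s10.png",cv2.resize(c["color"][110:220,260:370],None,fx=5.4,fy=5.4,interpolation=cv2.INTER_CUBIC))
c=cam("top");cv2.imwrite("pics/t10.png",cv2.resize(c["color"][100:220,130:290],None,fx=4.5,fy=4.5,interpolation=cv2.INTER_CUBIC))
go([648,239,150])
```

```text
t 13.42 pos [560.9 168.2 152.1] yaw jaw 46.8 z [-0.019 -0.019 -1.   ] F [ 0.9  0.2 -1. ] open 85.7 q [ 0.16  0.37 -0.02  1.2  -0.02  0.91]
delta tool [-15.  111.2  -0.9] norm 112.2 tilt corr deg [-1.56 -0.05  0.  ]
```

View pics/s10.png

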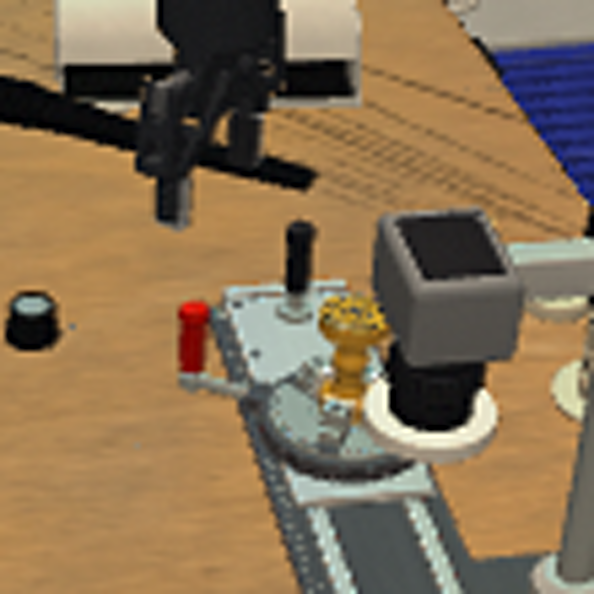

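View pics/t10.png

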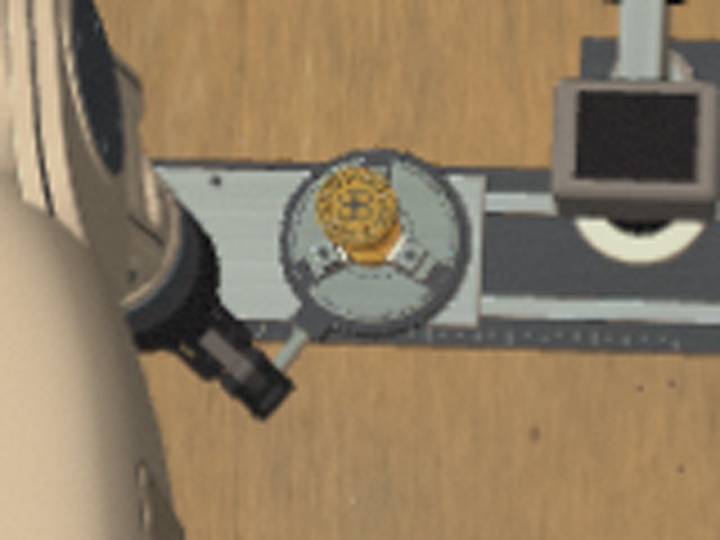

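The seal is clamped upright with jaws on the foot: top crop (325,255) and (412,258), disc at (357,205). I check the lever angle, the disc centre and the post.

Run:
```python
from h import *
c=cam("side");t=cam("top")
k=onz(c,295.6,166.8,90);d=k[:2]-[640,94];a=np.arctan2(d[1],d[0])
print("knob",k,np.hypot(*d),"sleeve",.611-(a-np.pi+.054))
print("disc",onz(t,130+357/4.5-.3,100+205/4.5-.3,120),onz(c,260+352/5.4-.3,110+319/5.4-.3,120))
print("post",onz(c,260+300/5.4-.3,110+231/5.4-.3,94))
```

```text
knob [553.97160798 161.27954784  90.        ] 109.2127363932208 sleeve 1.220707114903528
disc [640.80154055  92.83482516 120.        ] [637.64281935  88.2206919  120.        ]
post [645.82532624 234.12611658  94.        ]
```

>>> move_arm --targets '[{"jaw": 1, "linear": [-2.5, 18.5, 0], "turn": [-0.8, 0, -6.7]}, {"jaw": 1, "linear": [-4.6, 18.1, 0], "turn": [-0.7, 0, -6.7]}, {"jaw": 1, "linear": [-6.7, 17.4, 0], "turn": [0, 0, -6.7]}, {"jaw": 1, "linear": [-8.7, 16.5, 0], "turn": [0, 0, -6.7]}, {"jaw": 1, "linear": [-10.6, 15.4, 0], "turn": [0, 0, -6.7]}, {"jaw": 1, "linear": [-12.3, 14.1, 0], "turn": [0, 0, -6.7]}, {"jaw": 1, "linear": [0, 0, 0], "turn": [0, 0, 0]}]'

```text
t: 14.1
position: [645.8, 241.1, 139.3]
eef_rot: [-0.01, 0.01, 1.0, -0.0]
ft_force: [-1.2, -0.6, -0.9]
opening: 85.2
```

Run:
```python
from h import *
c=cam("side");cv2.imwrite("pics/s11.png",cv2.resize(c["color"][90:210,260:370],None,fx=5,fy=5,interpolation=cv2.INTER_CUBIC))
go([648,239,110])
```

```text
t 14.15 pos [644.6 240.3 139. ] yaw jaw 88.5 z [-0.021 -0.001 -1.   ] F [-1.6  1.3 -0.3] open 85.0 q [0.23 0.54 0.24 1.28 0.   0.26]
delta tool [-4.1 -1.1 28.9] norm 29.2 tilt corr deg [-0.09 -1.21  0.  ]
```

View pics/s11.png

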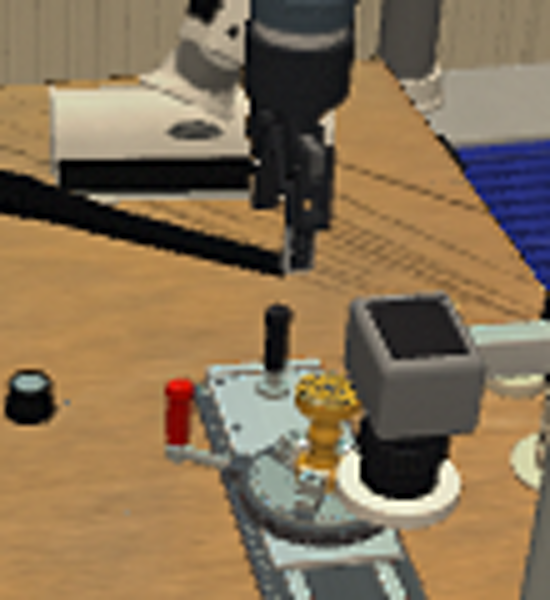

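Fingers are above the post (post top at crop (278,310)). I align and go down.

>>> move_arm --targets '[{"jaw": 1, "linear": [-2.5, -1, 15], "turn": [0, -1.2, 0]}, {"jaw": 1, "linear": [-1.5, -0.5, 15], "turn": [0, 0, 0]}, {"jaw": 1, "linear": [0, 0, 0], "turn": [0, 0, 0]}, {"jaw": 1, "linear": [0, 0, 0], "turn": [0, 0, 0]}]'

```text
t: 14.48
position: [645.5, 237.2, 104.8]
eef_rot: [-0.003, 0.018, 1.0, -0.002]
ft_force: [-0.4, -0.6, 0.8]
opening: 85.3
```

Run:
```python
from h import *
c=cam("side");cv2.imwrite("pics/s12.png",cv2.resize(c["color"][110:200,280:350],None,fx=6,fy=6,interpolation=cv2.INTER_CUBIC))
go([648,239,66])
```

```text
t 14.53 pos [645.4 237.1 104.6] yaw jaw 87.9 z [-0.006 -0.003 -1.   ] F [-0.2 -0.3 -0.4] open 85.4 q [ 0.23  0.55  0.16  1.19 -0.    0.27]
delta tool [-2.7  2.1 38.6] norm 38.8 tilt corr deg [-0.21 -0.31  0.  ]
```

View pics/s12.png

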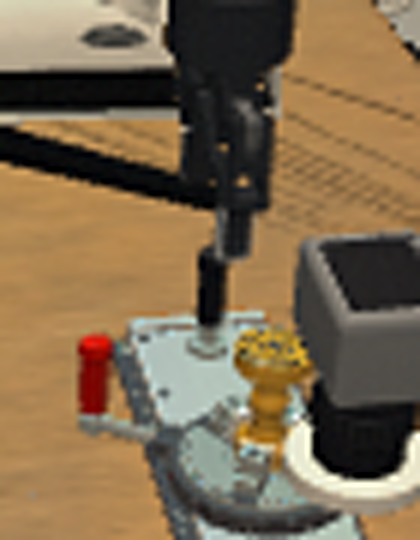

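Run:
```python
from h import *
c=cam("side")
for p in([648,239,94],[645,239,94],[648,239,60]): print(p,((proj(c,p)+.3-[280,110])*6).round(0))
g=cv2.cvtColor(c["color"],cv2.COLOR_BGR2GRAY)
for y in (154,156,158,160): print(y,g[y,308:324])
```

```text
[648, 239, 94] [215. 252.]
[645, 239, 94] [210. 253.]
[648, 239, 60] [211. 299.]
154 [136 138 139 143 140   4  11  18  16  38 115 143 138 135 133 134]
156 [138 138 140 144 142  38  12  14  12  49 146 140 139 137 137 133]
158 [138 140 139 140 138   7  17  15  18  64 145 140 139 138 137 138]
160 [137 136 136 140 139   4  18  15  15  63 144 139 140 141 141 142]
```

>>> move_arm --targets '[{"jaw": 1, "linear": [-1.5, 1, 14], "turn": [-0.2, -0.3, 0]}, {"jaw": 1, "linear": [0, 1, 14], "turn": [0, 0, 0]}, {"jaw": 1, "linear": [0, 0, 10], "turn": [0, 0, 0]}, {"jaw": 1, "linear": [0, 0, 0], "turn": [0, 0, 0]}]'

```text
t: 14.92
position: [648.7, 239.0, 70.6]
eef_rot: [0.003, 0.019, 1.0, 0.001]
ft_force: [-0.0, -0.1, 0.1]
opening: 85.5
```

Run:
```python
from h import *
go([647,239,66])
```

```text
t 14.92 pos [648.7 239.   70.6] yaw jaw 87.8 z [ 0.007  0.002 -1.   ] F [-0.  -0.1  0.1] open 85.5 q [0.23 0.57 0.1  1.1  0.   0.27]
delta tool [ 1.8 -0.1  4.6] norm 4.9 tilt corr deg [ 0.12  0.39 -0.  ]
```

>>> move_arm --targets '[{"jaw": 0.6, "linear": [1, 0, 4], "turn": [0, 0.4, 0]}, {"jaw": 0.4, "linear": [0, 0, 0], "turn": [0, 0, 0]}, {"jaw": 0, "linear": [0, 0, 0], "turn": [0, 0, 0]}, {"jaw": 0, "linear": [0, 0, 0], "turn": [0, 0, 0]}, {"jaw": 0, "linear": [0, 0, 0], "turn": [0, 0, 0]}, {"jaw": 0, "linear": [0, 0, 0], "turn": [0, 0, 0]}, {"jaw": 0, "linear": [0, 0, 0], "turn": [0, 0, 0]}]' --newtons 30

```text
t: 15.5
position: [648.6, 237.0, 69.7]
eef_rot: [0.001, 0.02, 1.0, -0.0]
ft_force: [0.4, 4.2, -6.0]
opening: 18.6
```

Run:
```python
from h import *
go([639,79,66])
```

```text
t 15.5 pos [648.6 237.   69.7] yaw jaw 87.7 z [ 0.002 -0.001 -1.   ] F [ 0.4  4.2 -6. ] open 18.6 q [ 0.23  0.57  0.1   1.1  -0.    0.27]
delta tool [   3.2 -158.3    3.8] norm 158.3 tilt corr deg [-0.05  0.11  0.  ]
```

>>> move_arm --targets '[{"jaw": 0, "linear": [0.2, -8, 0], "turn": [0, 0, 0]}, {"jaw": 0, "linear": [0.2, -13, 0], "turn": [0, 0, 0]}, {"jaw": 0, "linear": [0.2, -15, 0], "turn": [0, 0, 0]}, {"jaw": 0, "linear": [0.2, -15, 0], "turn": [0, 0, 0]}, {"jaw": 0, "linear": [0.2, -15, 0], "turn": [0, 0, 0]}, {"jaw": 0, "linear": [0.2, -15, 0], "turn": [0, 0, 0]}, {"jaw": 0, "linear": [0.2, -15, 0], "turn": [0, 0, 0]}, {"jaw": 0, "linear": [0.2, -12, 0], "turn": [0, 0, 0]}]'

```text
t: 16.17
position: [644.1, 137.9, 69.6]
eef_rot: [0.003, 0.015, 1.0, 0.009]
ft_force: [1.4, 5.9, -1.4]
opening: 18.9
```

Run:
```python
from h import *
go([639,79,66])
```

```text
t 16.17 pos [644.1 137.9  69.6] yaw jaw 88.3 z [ 0.007  0.018 -1.   ] F [ 1.4  5.9 -1.4] open 18.9 q [0.08 0.52 0.   1.05 0.02 0.11]
delta tool [  3.4 -59.    2.5] norm 59.2 tilt corr deg [ 1.05  0.36 -0.  ]
```

>>> move_arm --targets '[{"jaw": 0, "linear": [0.3, -13, 0], "turn": [0.3, 0, 0]}, {"jaw": 0, "linear": [0.3, -13, 0], "turn": [0.3, 0, 0]}, {"jaw": 0, "linear": [0.3, -13, 0], "turn": [0, 0, 0]}, {"jaw": 0, "linear": [0.3, -11, 0], "turn": [0, 0, 0]}, {"jaw": 0, "linear": [0.3, -8, 0], "turn": [0, 0, 0]}]'

```text
t: 16.58
position: [641.5, 80.2, 69.6]
eef_rot: [0.005, 0.013, 1.0, 0.007]
ft_force: [1.9, 5.0, -2.0]
opening: 18.9
```

Run:
```python
from h import *
go([639,77,66])
```

```text
t 16.58 pos [641.5  80.2  69.6] yaw jaw 88.5 z [ 0.009  0.015 -1.   ] F [ 1.9  5.  -2. ] open 18.9 q [-0.01  0.5  -0.03  1.03  0.01  0.01]
delta tool [ 2.5 -3.3  3.5] norm 5.4 tilt corr deg [ 0.85  0.52 -0.  ]
```

Near the stop; I push on gently until the force rises.

>>> move_arm --targets '[{"jaw": 0, "linear": [0, -4, 0], "turn": [0, 0, 0]}, {"jaw": 0, "linear": [0, -4, 0], "turn": [0, 0, 0]}]'

```text
t: 16.75
position: [641.4, 77.2, 69.6]
eef_rot: [0.005, 0.012, 1.0, 0.014]
ft_force: [4.7, 36.7, -4.9]
opening: 19.0
```

Run:
```python
from h import *
go([639,77,66])
```

```text
t 16.75 pos [641.4  77.2  69.6] yaw jaw 88.6 z [ 0.01   0.028 -1.   ] F [ 4.7 36.7 -4.9] open 19.0 q [-0.02  0.49 -0.04  1.03  0.03  0.  ]
delta tool [ 2.4 -0.4  3.5] norm 4.3 tilt corr deg [ 1.64  0.55 -0.  ]
```

It is against the stop (36.7 N, travel about 160 mm). I ease off, release and rise.

>>> move_arm --targets '[{"jaw": 0, "linear": [0, 0, 0], "turn": [0, 0, 0]}, {"jaw": 0.4, "linear": [0, 0, 0], "turn": [0, 0, 0]}, {"jaw": 0.7, "linear": [0, 0, 0], "turn": [0, 0, 0]}, {"jaw": 1, "linear": [0, 0, 0], "turn": [0, 0, 0]}, {"jaw": 1, "linear": [0, 0, 0], "turn": [0, 0, 0]}, {"jaw": 1, "linear": [0, 0, 0], "turn": [0, 0, 0]}, {"jaw": 1, "linear": [0, 0, 0], "turn": [0, 0, 0]}]'

```text
t: 17.33
position: [641.6, 76.1, 70.3]
eef_rot: [0.005, 0.012, 1.0, 0.013]
ft_force: [0.3, 0.3, 0.5]
opening: 85.2
```

Run:
```python
from h import *
go([639,79,160])
c=cam("side");cv2.imwrite("pics/s13.png",cv2.resize(c["color"][130:230,280:380],None,fx=6,fy=6,interpolation=cv2.INTER_CUBIC))
```

```text
t 17.33 pos [641.6  76.1  70.3] yaw jaw 88.6 z [ 0.011  0.027 -1.   ] F [0.3 0.3 0.5] open 85.2 q [-0.02  0.49 -0.04  1.03  0.03  0.  ]
delta tool [  1.7   5.2 -89.6] norm 89.8 tilt corr deg [ 1.53  0.6  -0.  ]
```

View pics/s13.png

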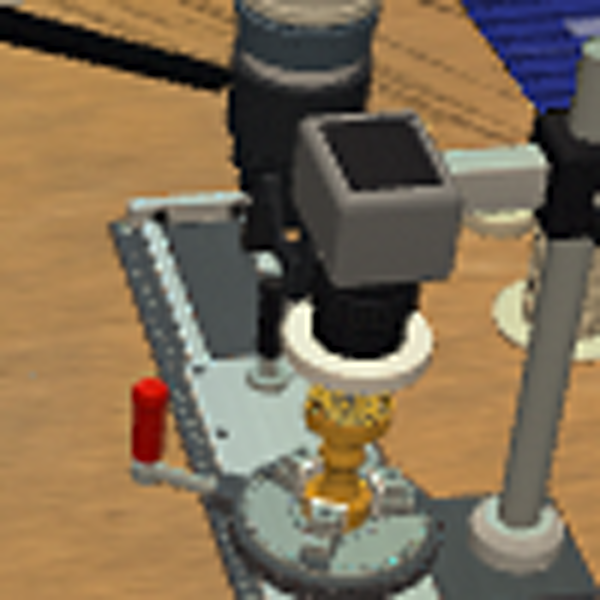

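The seal is upright under the ring lamp (disc at (348,405), jaws on the foot), and the post is free between the fingers. I rise, moving slightly away from the head.

>>> move_arm --targets '[{"jaw": 1, "linear": [0, 0, -12], "turn": [0.5, 0, 0]}, {"jaw": 1, "linear": [0, 1, -20], "turn": [0, 0, 0]}, {"jaw": 1, "linear": [0, 5, -25], "turn": [0, 0, 0]}, {"jaw": 1, "linear": [0, 15, -25], "turn": [0, 0, 0]}, {"jaw": 1, "linear": [0, 25, -15], "turn": [0, 0, 0]}, {"jaw": 1, "linear": [8, 25, 0], "turn": [0, 0, 0]}, {"jaw": 1, "linear": [8, 25, 0], "turn": [0, 0, 0]}, {"jaw": 1, "linear": [0, 0, 0], "turn": [0, 0, 0]}]'

```text
t: 18.05
position: [626.7, 171.5, 173.0]
eef_rot: [0.005, 0.015, 1.0, 0.009]
ft_force: [-0.2, -0.5, -0.1]
opening: 85.1
```

>>> move_arm --targets '[{"jaw": 1, "linear": [20, 25, 0], "turn": [0, 0, 0]}, {"jaw": 1, "linear": [20, 25, 0], "turn": [0, 0, 0]}, {"jaw": 1, "linear": [20, 25, 0], "turn": [0, 0, 0]}, {"jaw": 1, "linear": [0, 0, 0], "turn": [0, 0, 0]}, {"jaw": 1, "linear": [0, 0, 0], "turn": [0, 0, 0]}, {"jaw": 1, "linear": [0, 0, 0], "turn": [0, 0, 0]}]'

```text
t: 18.55
position: [567.1, 250.8, 173.6]
eef_rot: [0.005, 0.014, 1.0, 0.008]
ft_force: [-0.5, 0.2, -0.4]
opening: 85.2
```

Run:
```python
from h import *
go([639,79,160])
c=cam("side");cv2.imwrite("pics/s14.png",cv2.resize(c["color"][120:320,230:430],None,fx=3,fy=3,interpolation=cv2.INTER_CUBIC))
t=cam("top");cv2.imwrite("pics/t14.png",cv2.resize(t["color"][120:260,130:400],None,fx=2.9,fy=2.9,interpolation=cv2.INTER_CUBIC))
for p in ([639.2,79.2,94],[648,239,94]): print((proj(t,p)+.3-[130,120])*2.9,(proj(c,p)+.3-[230,120])*3)
```

```text
t 18.55 pos [567.1 250.8 173.6] yaw jaw 88.4 z [ 0.011  0.016 -1.   ] F [-0.5  0.2 -0.4] open 85.2 q [0.27 0.39 0.06 1.23 0.01 0.3 ]
delta tool [ -76.6 -169.9   11.5] norm 186.7 tilt corr deg [ 0.95  0.58 -0.  ]
[249.63154319  83.14057385] [287.30546344 170.4338018 ]
[70.2564686  76.76870526] [257.31393271  96.09186651]
```

View pics/s14.png

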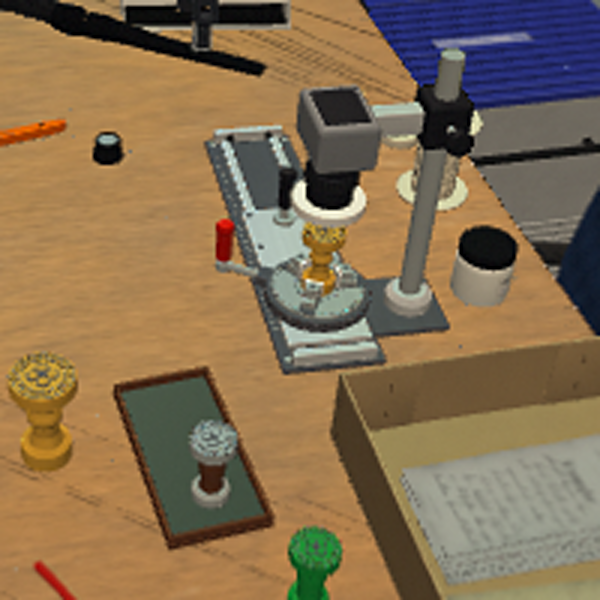

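View pics/t14.png

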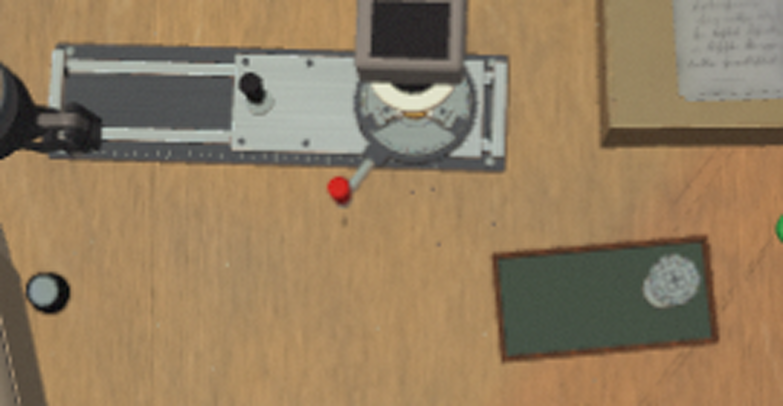

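The post top is at crop (250,81), against (249.6,83) predicted for full travel. The seal is upright under the lamp, the lever is still closed, the steel seal is at (671,279) as before, and the arm is clear. I hand it in.

```bash
python3 -c "
from h import *
print(r.job_done())"
```

```text
the job is handed in; nothing more can be done
None
```

The brass seal is clamped upright in the chuck with the carriage fully home under the camera head, and the job is handed in. No verdict was reported.

**What I did:** I took the smaller brass seal from the tray by its die rim and carried it round the near side of the camera head. I set it down between the open jaws and let go. I swung the red lever clockwise to about 17 N at the handle, then pulled the carriage by its black post until it hit the stop at 36.7 N. The robot's clock read about 18.6 s at the end.

**Last checks:**
- **Clamp:** after I let go of the lever, the knob's position gave a sleeve turn of about 1.22 rad, as expected for a clamped seal. The pictures show the jaws on the foot. I could not measure the jaw forces directly.
- **Carriage:** the post moved about 160 mm and its top matched the predicted home position within about 1 mm in the top view.
- **Seal:** it looks upright in the last side picture. Its disc centre after clamping was within about 2 mm of the chuck axis from the top view. A rough by-eye side estimate disagreed by about 6 mm, probably because the camera head hid part of the disc.
- **Rest of the scene:** the steel seal is at the same pixels as at the start, and the arm stands clear of everything.

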